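# Size a bronze sleeve on the taper bore gauge

### The job

Find the bore size of the bronze sleeve that stands on the rubber mat: slide it down over the tapered gauge in the vise and press it home with a light push, some 5 to 15 N and never harder, until it really stops, sitting square and centred and not just caught on one side. See whether one, two or three grooves lie just below its lower edge, then lift it off and set it down standing on end in the tray pocket with that number of dots. Leave the spare sleeves, the spanner, the nut and the pipe offcut where they are.

Things in the scene. Friction and masses are not known exactly. Their poses are not given: they have to be found in the camera images.
- sleeve_a: One of three sleeves that look the same: a plain bronze tube, outside diameter 44 mm, 28 mm long, 0.15 to 0.28 kg, standing on end. Origin: centre of its lower end face; z up the bore. The bores are 24.8, 28.0 and 31.2 mm; which sleeve has which is not given. One stands on the mat, the other two in the tub, drawn anew each time.
- sleeve_b: One of three sleeves that look the same: a plain bronze tube, outside diameter 44 mm, 28 mm long, 0.15 to 0.28 kg, standing on end. Origin: centre of its lower end face; z up the bore. The bores are 24.8, 28.0 and 31.2 mm; which sleeve has which is not given. One stands on the mat, the other two in the tub, drawn anew each time.
- sleeve_c: One of three sleeves that look the same: a plain bronze tube, outside diameter 44 mm, 28 mm long, 0.15 to 0.28 kg, standing on end. Origin: centre of its lower end face; z up the bore. The bores are 24.8, 28.0 and 31.2 mm; which sleeve has which is not given. One stands on the mat, the other two in the tub, drawn anew each time.
- gauge: Steel taper bore gauge, upright, fixed. Origin: on its axis under its collar; z up the axis. Collar 52 mm in diameter, 8 mm high; above it a smooth rigid cone, 40.8 mm in diameter at 8 mm height, 17.0 mm at 87 mm (0.30 mm of diameter per mm of height), then a short nose up to 91 mm. A sleeve held 1 mm off the axis catches on one side about 7 mm too high; it yields downwards if let go sideways.
- vise: Dark iron bench vise, fixed, that holds the gauge: its jaw tops, 102 mm above the bench, are level with the gauge's origin. Jaws 84 mm wide along y and 89 mm long over both along x; an anvil reaches 88 mm along +x, the screw and T-handle 146 mm along -x, below 75 mm height. Origin: on the gauge's axis, at bench level; x along the screw.
- mark1 (a point): Point on the gauge's axis at height 61.3 mm above the gauge's origin, the level where the lower edge of the 24.8 mm sleeve stops; one dark groove runs round the cone just below it.
- mark2 (a point): The same at 50.7 mm: the stop of the 28.0 mm sleeve, with two grooves just below it.
- mark3 (a point): The same at 40.0 mm: the stop of the 31.2 mm sleeve, with three grooves just below it.
- mat: Black rubber mat lying on the bench, 130 by 110 mm (its x and y), 3 mm thick, fixed. Origin: centre of its underside. The sleeve to be sized stands near its middle.
- tub: Open yellow plastic tub, 130 by 175 mm and 58 mm high, floor 3 mm thick, fixed; holds the two spare sleeves. Origin: centre of its underside. Two more such tubs, filled with hose clips and brackets, stand at the back of the bench.
- tray: Grey sorting tray, fixed, 270 mm along its x by 135 mm along its y, walls 22 mm high and 4 mm thick, floor 4 mm thick, divided into three pockets in a row along x, each 84 mm along x by 127 mm along y inside. A 22 mm wide ledge along its -y side carries white dots beside each pocket: one, two, three from the -x end to the +x end. Origin: centre of its underside.
- pocket1 (a point): Centre of the floor of the pocket with one dot (nearest the robot), 4 mm above the tray's underside.
- pocket2 (a point): Centre of the floor of the middle pocket, two dots.
- pocket3 (a point): Centre of the floor of the farthest pocket, three dots.
- spanner: Steel spanner, 170 mm, lying on the bench; not to be moved. Origin: under its middle.
- big_nut: Steel hexagon nut, 30 mm across flats and 14 mm high, lying on the bench; not to be moved. Origin: centre of its underside.
- pipe_offcut: Aluminium pipe offcut, 27 mm in diameter and 120 mm long, lying on the bench; not to be moved. Origin: under its middle.
There are look-alikes about, which are no part of the job. Several things look just like the mat: the one meant starts nearest to the robot's base.

How it is judged:
On the way:
1. the sleeve from the mat is pressed home on the gauge: square, its lower edge within 3 mm of the stop for its bore, under load (contact forces, about twice the push, above 9 N) (((horizontal distance between sleeve_a and gauge below 0.003 m and angle between the z axis of sleeve_a and the z axis of gauge, either way round below 0.07 rad and z of sleeve_a in the frame of gauge between 0.0583 and 0.0643 m and contact force between sleeve_a and gauge above 9 N and horizontal distance between each of sleeve_b, sleeve_c and mat above 0.09 m) or (horizontal distance between sleeve_b and gauge below 0.003 m and angle between the z axis of sleeve_b and the z axis of gauge, either way round below 0.07 rad and z of sleeve_b in the frame of gauge between 0.0477 and 0.0537 m and contact force between sleeve_b and gauge above 9 N and horizontal distance between each of sleeve_a, sleeve_c and mat above 0.09 m) or (horizontal distance between sleeve_c and gauge below 0.003 m and angle between the z axis of sleeve_c and the z axis of gauge, either way round below 0.07 rad and z of sleeve_c in the frame of gauge between 0.037 and 0.043 m and contact force between sleeve_c and gauge above 9 N and horizontal distance between each of sleeve_a, sleeve_b and mat above 0.09 m))), for 0.2 s.
At the end, for the whole second after the job is handed in: The sleeve that stood on the mat stands on end (within 0.1 rad) on the floor of the tray pocket whose number of dots matches its bore (one dot 24.8 mm, two 28.0 mm, three 31.2 mm), anywhere in that pocket (axis within 46 mm of its centre), released and at rest; the spare sleeves are not on the mat (((horizontal distance between sleeve_a and pocket1 below 0.046 m and z of sleeve_a in the frame of tray between 0 and 0.008 m and angle between the z axis of sleeve_a and the z axis of tray, either way round below 0.1 rad and linear speed of sleeve_a below 0.02 m/s and horizontal distance between each of sleeve_b, sleeve_c and mat above 0.09 m) or (horizontal distance between sleeve_b and pocket2 below 0.046 m and z of sleeve_b in the frame of tray between 0 and 0.008 m and angle between the z axis of sleeve_b and the z axis of tray, either way round below 0.1 rad and linear speed of sleeve_b below 0.02 m/s and horizontal distance between each of sleeve_a, sleeve_c and mat above 0.09 m) or (horizontal distance between sleeve_c and pocket3 below 0.046 m and z of sleeve_c in the frame of tray between 0 and 0.008 m and angle between the z axis of sleeve_c and the z axis of tray, either way round below 0.1 rad and linear speed of sleeve_c below 0.02 m/s and horizontal distance between each of sleeve_a, sleeve_b and mat above 0.09 m))); the robot touches nothing.
It fails at once if a sleeve is forced on the gauge: contact forces, about twice the push, above 40 N (contact force between any of sleeve_a, sleeve_b, sleeve_c and gauge above 40 N).
It fails at once if a sleeve is dropped or thrown (faster than 1.2 m/s) (linear speed of any of sleeve_a, sleeve_b, sleeve_c above 1.2 m/s).
It fails at once if a spare sleeve is disturbed as well (two sleeves more than 20 mm from where they began) (distance of each of sleeve_a, sleeve_b from where it was at the start of the episode above 0.02 m or distance of each of sleeve_a, sleeve_c from where it was at the start of the episode above 0.02 m or distance of each of sleeve_b, sleeve_c from where it was at the start of the episode above 0.02 m).
It fails at once if the spanner, nut or pipe offcut is moved by more than 30 mm (distance of any of spanner, big_nut, pipe_offcut from where it was at the start of the episode above 0.03 m).
It also fails if it takes over 59 s, if anything falls off the work surface, if the arm or the gripper's body presses on something with over 40 N, if the wrist force passes 120 N, or if a joint passes its speed limit or range.

### The arm

A 6-joint arm with a two-finger parallel gripper is mounted at the origin on the work surface. World frame = base frame: x ahead of the robot, y to its left, z up, the work surface at z = 0. Lengths are in m, angles in rad, forces in N, time in s.
With the tool pointing down it reaches from about 0.25 to 0.725 m from the base axis. Payload 4 kg.
Tool frame: the origin (TCP) lies midway between the tips of the shut fingers; the grasp point (between the pads) lies grasp_offset behind it (grasp_offset is the distance from the TCP to the grasp point, in m); z points along the fingers, y is the direction in which the jaws open and shut (so a half turn about z gives the same grasp; the last joint's range is limited). The gripper opens to 85 mm and grips with 20 to 120 N. Pads are 22 mm wide; open, the fingers measure 114 mm over their backs; the gripper's body (76 mm by 85 mm) begins 54 mm behind the grasp point. The pads swing forward as they close: fully open they stand 13 mm farther back than shut.
Start: joints at [0, 0.241, 0.005, 1.335, 0, 1.571], TCP at [0.5, -0, 0.231] pointing down, gripper open.
Joint ranges: [-2.72, 2.72], [-1.05, 1.87], [-1.09, 1.28], [-1.99, 2.15], [-1.42, 1.44], [-3.14, 3.14]. Speed limits (rad/s): [2.79, 2.79, 3.14, 3.14, 3.14, 3.14].

### API

Orientations are given as a unit quaternion [x, y, z, w].
In Python, from workcell import sense, get_image, sign_off, grasp_offset gives the robot as it stands.
- The arm moves only by the tool move_arm, never from a script. Its argument "motion" is one flat list of numbers, 7 for each row, row after row: the turn, a rotation vector about the tool's x, y, z in rad, then the shift along the tool's x, y, z in mm, then the opening, from -1 (shut) to 1 (fully open). A call has 1 to 20 rows; each row is the pose to reach, as a shift and turn from the pose commanded when the call began, along the tool's axes at that moment; what a row does not reach only later rows make up. A row lasts 1/8 s, in which the tool goes at most 62.5 mm and 10.7 degrees, less where a joint would pass 70% of its speed; a pose out of reach is approached as far as the arm can. A call with a gripper value outside its range is refused whole. The fingers move at their own pace and stop on an object; "squeeze" is the grip in N (left out, the last holds). Time passes only in rows, so rows that repeat a pose let the fingers close. It gives the time, the measured TCP pose, the force and the opening at its end, in the units of the state.
- sense(): the state, without advancing time (a new reading comes with each control period).
- get_image(name): name is "scene" or "side" or "wrist"; returns a dict with "frame" (420x560x3 uint8, red, green, blue), "K" (3x3 intrinsics, pixels), "D" ([k1, k2, p1, p2, k3] as OpenCV has them; the pictures are not rectified), "rvec" (rotation vector, rad) and "tvec" (3), from world to camera coordinates, as OpenCV has them. Camera axes: x right, y down, z forward; pixel columns grow to the right and rows downward; lengths in m; the calibration is good to about 2 mm. A picture is of the moment at which its call begins. There is no depth.
- sign_off(): hands the job in, once; it reports no verdict.
The state is a dict: "clock": time; "joint_pos": joint angles; "qd": joint speeds; "effort": joint torques, N m; "ee_pos": TCP position; "tcp_rot": TCP orientation; "ft_force": force on the tool from outside, world axes, zero at the start; "ft_torque": the same for the moment, N m; "grip_width": finger opening in m.
Only numpy, scipy, OpenCV 4.12 (cv2) and the standard library are available. Lean on these libraries where they do the work, as an engineer would, in place of code of your own. Each camera call takes 0.05 s, during which the arm holds its last target.

## Working session

There is one attempt and no reset: what is moved stays moved. The work goes in short steps, Python scripts to look and compute and a tool call to move; the robot and the scene stay as the last step left them, time stands still between calls to the robot, and variables do not carry over. Pictures are saved under pics/ and viewed, and the job is handed in when it is done.

Besides the shell and the picture viewer there is one more tool, called after "Call:" as name(argument=value, ...) on one line, values as JSON. move_arm: Moves the arm, as the interface text tells. Its arguments: {"type":"object","properties":{"motion":{"type":"array","items":{"type":"number"}},"squeeze":{"type":"number"}},"required":["motion"]}

```bash
mkdir -p pics; cat > h.py <<'E'
import numpy as np, cv2
from workcell import sense, get_image, grasp_offset
def shot(n,out=None):
    d=get_image(n)
    if out: cv2.imwrite('pics/'+out,d['frame'][:,:,::-1])
    return d
def ray(d,uv):
    p=cv2.undistortPoints(np.array(uv,float).reshape(-1,1,2),np.array(d['K']),np.array(d['D'])).reshape(-1,2)
    R=cv2.Rodrigues(np.array(d['rvec'],float))[0]; t=np.array(d['tvec'],float).ravel()
    v=np.c_[p,np.ones(len(p))]@R; return -R.T@t, v/np.linalg.norm(v,axis=1)[:,None]
def plane(d,uv,z):
    c,v=ray(d,uv); return c+v*((z-c[2])/v[:,2])[:,None]
def proj(d,P): return cv2.projectPoints(np.array(P,float).reshape(-1,1,3),np.array(d['rvec'],float),np.array(d['tvec'],float),np.array(d['K']),np.array(d['D']))[0].reshape(-1,2)
def tri(dl,uvl):
    A=np.zeros((3,3));b=np.zeros(3)
    for d,uv in zip(dl,uvl):
        c,v=ray(d,[uv]);M=np.eye(3)-np.outer(v[0],v[0]);A+=M;b+=M@c
    return np.linalg.solve(A,b)
E
python3 - <<'E'
from h import *
import pickle
print(sense(),grasp_offset)
D={n:shot(n,n+'0.png') for n in ('scene','side','wrist')}
pickle.dump(D,open('D0.pkl','wb'))
for n in D: print(n,ray(D[n],[(280,210)]))
E
```

```text
{'clock': 0.0, 'joint_pos': array([-1.49595836e-05,  2.41370078e-01,  3.70979706e-03,  1.33522009e+00,
       -4.32282223e-06,  1.57080287e+00]), 'qd': array([ 0.00076091, -0.00107727, -0.00031377, -0.00070256, -0.00091277,
       -0.00036746]), 'effort': array([ 5.50268451e-04, -3.72315860e+01,  2.52406776e+01,  1.67737965e-02,
        2.29149265e-05,  1.14679995e-05]), 'ee_pos': array([ 4.99352805e-01, -8.78208659e-06,  2.30428895e-01]), 'tcp_rot': array([ 0.707114  ,  0.7070988 , -0.00073834, -0.00073529]), 'ft_force': array([0.40014442, 0.0835029 , 0.13733689]), 'ft_torque': array([ 0.03972657, -0.01837518, -0.01392756]), 'grip_width': 0.08539597082506721} 0.0187
scene (array([1.19095505, 0.445792  , 1.29768261]), array([[-0.4870381 , -0.19159791, -0.8521057 ]]))
side (array([0.10655748, 1.25534809, 0.96998922]), array([[ 0.31072993, -0.74257192, -0.59332441]]))
wrist (array([0.50022806, 0.07984106, 0.37263778]), array([[-4.50625834e-04, -3.02902552e-01, -9.53021427e-01]]))
```

View pics/scene0.png

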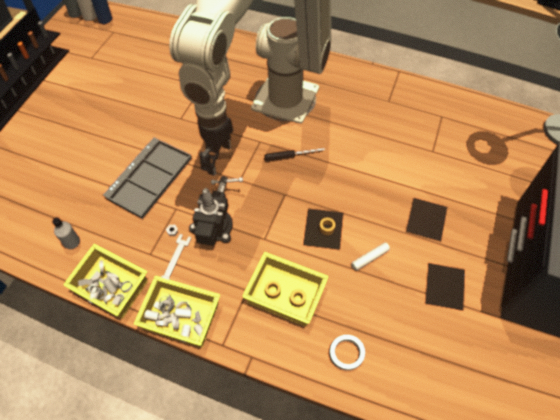

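View pics/side0.png

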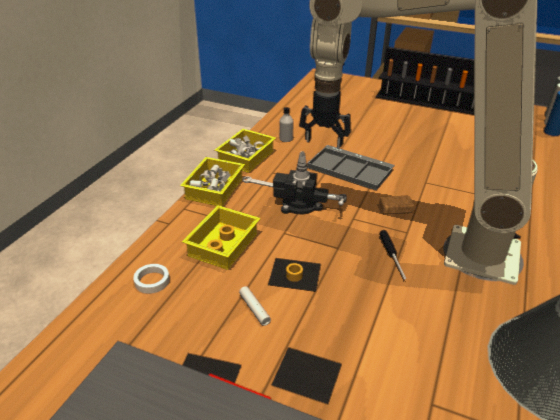

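View pics/wrist0.png

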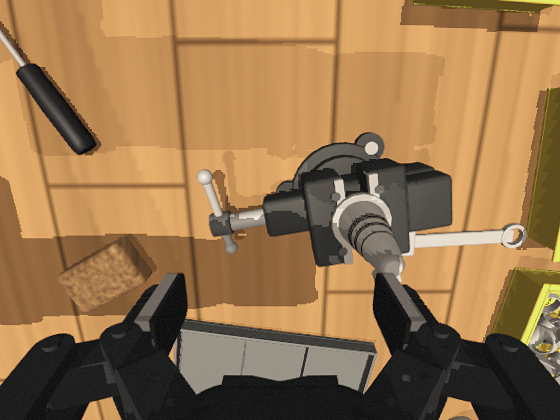

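Scene picture: three black mats at (323,228) with a bronze sleeve on it, (427,219) and (446,286), both empty. The vise and gauge are at (211,205), the tray at (148,177), the tub with the spares at (285,290). The side picture shows the same mat with the sleeve at (294,270). I'll work out positions and distances from the base.

```bash
python3 - <<'E'
from h import *
import pickle
D=pickle.load(open('D0.pkl','rb'))
for n,z in (('scene',.003),('side',.003)):
    d=D[n]
    pts={'scene':[(323,228),(427,219),(446,286)],'side':[(294,274),(308,374)]}[n]
    for p,w in zip(pts,plane(d,pts,z)): print(n,p,w.round(3),np.hypot(*w[:2]).round(3))
print('tray corners',plane(D['scene'],[(152,139),(191,157),(141,215),(106,193)],.022).round(3))
def crop(n,x,y,w,h,s,o):
    c=D[n]['frame'][y:y+h,x:x+w,::-1]; cv2.imwrite('pics/'+o,cv2.resize(c,None,fx=s,fy=s,interpolation=cv2.INTER_CUBIC))
crop('scene',290,195,70,60,8,'c_mat_scene.png')
crop('side',255,250,80,45,8,'c_mat_side.png')
crop('wrist',170,110,300,180,2.6,'c_g_wrist.png')
crop('side',240,145,120,75,6,'c_g_side.png')
crop('scene',100,130,150,130,4.5,'c_g_scene.png')
E
```

```text
scene (323, 228) [0.464 0.298 0.003] 0.551
scene (427, 219) [0.321 0.586 0.003] 0.668
scene (446, 286) [0.519 0.686 0.003] 0.86
side (294, 274) [0.463 0.299 0.003] 0.551
side (308, 374) [0.315 0.583 0.003] 0.663
tray corners [[ 0.354 -0.344  0.022]
 [ 0.376 -0.184  0.022]
 [ 0.629 -0.229  0.022]
 [ 0.599 -0.376  0.022]]
```

View pics/c_mat_scene.png

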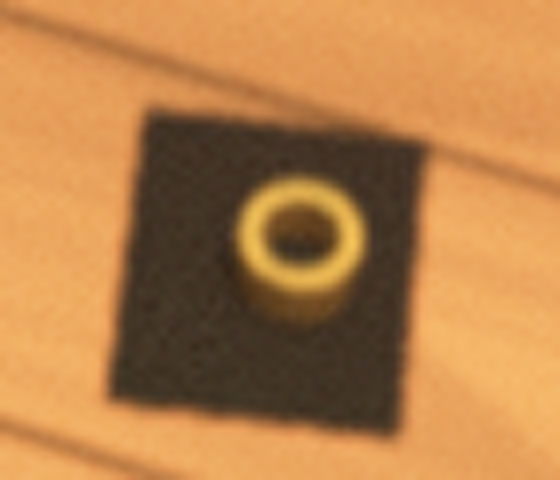

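View pics/c_mat_side.png

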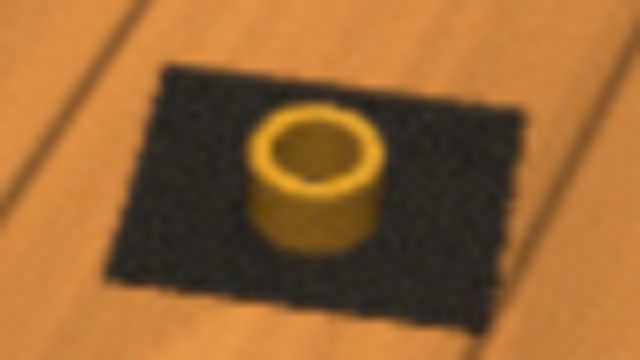

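View pics/c_g_wrist.png

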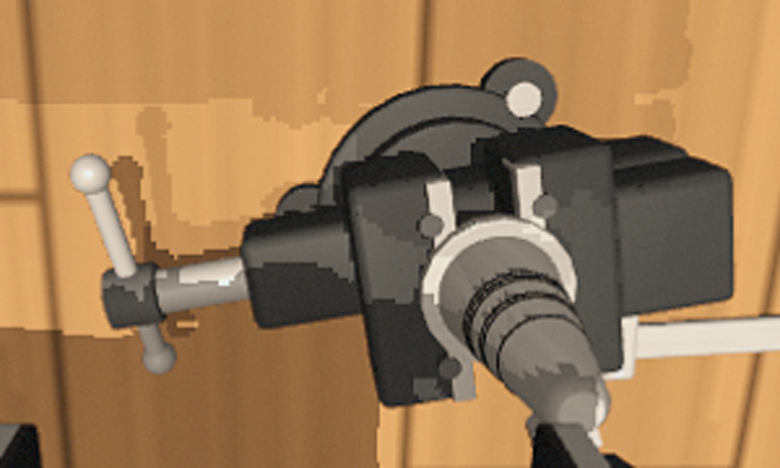

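View pics/c_g_side.png

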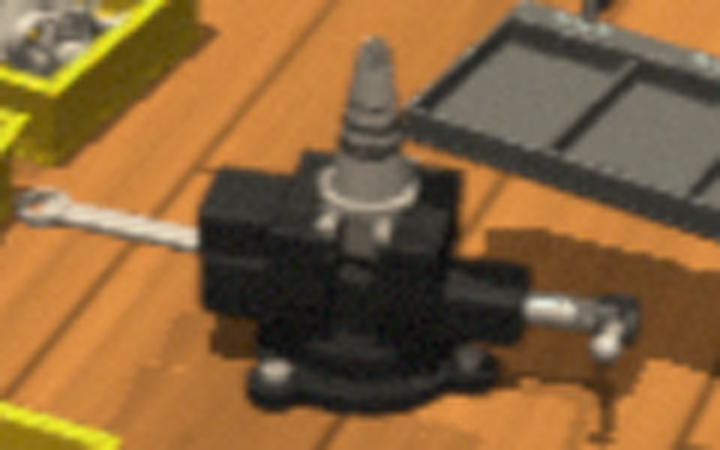

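View pics/c_g_scene.png

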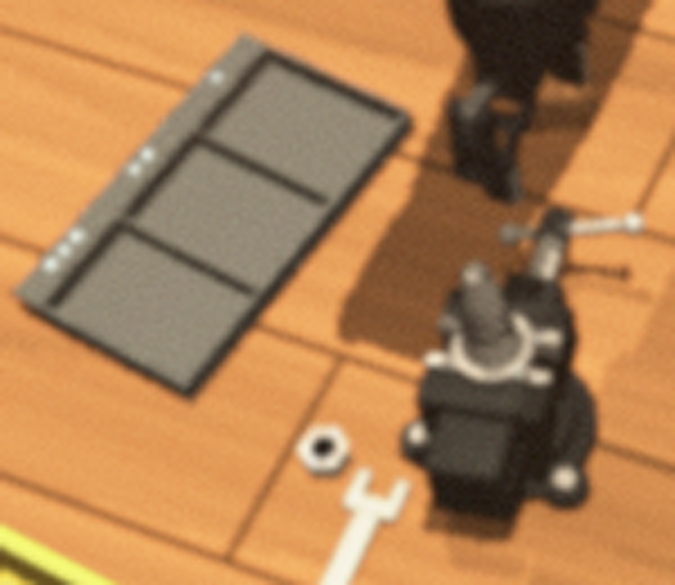

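The mat with the sleeve, scene (323,228), is 0.551 m from the base, against 0.668 m and 0.86 m for the two empty ones. It fits as the nearest, and the crops confirm a single sleeve standing on it. Next: triangulate the sleeve and the gauge.

```bash
python3 - <<'E'
from h import *
import pickle
D=pickle.load(open('D0.pkl','rb'))
roi={'scene':(315,212,24,26),'side':(284,260,22,24)}
cs=[]
for n,(x,y,w,h) in roi.items():
    f=cv2.resize(D[n]['frame'][y:y+h,x:x+w],None,fx=8,fy=8,interpolation=cv2.INTER_CUBIC)
    r=f[:,:,0].astype(int); m=(r>175).astype(np.uint8)
    cn=max(cv2.findContours(m,cv2.RETR_EXTERNAL,cv2.CHAIN_APPROX_NONE)[0],key=cv2.contourArea)
    e=cv2.fitEllipse(cn); c=(np.array(e[0])+.5)/8-.5+[x,y]; cs.append(c); print(n,c,e[1][0]/8,e[1][1]/8)
p=tri([D['scene'],D['side']],cs); print('sleeve top',p.round(4))
for n,c in zip(roi,cs): print(n,plane(D[n],[c],.031).round(4), proj(D[n],[p])-c)
# gauge tip, hand picks
s=(240+374/6, 145+42/6); t=(100+474/4.5,130+270/4.5)
print('tip',tri([D['scene'],D['side']],[t,s]).round(4))
d=D['wrist']
print('collar wrist: ',plane(d,[(170+500/2.6,110+290/2.6)],.110))
E
```

```text
scene [327.21131325 224.06401157] 13.394800186157227 15.197830200195312
side [294.0992651  268.52921009] 11.151371955871582 15.947406768798828
sleeve top [0.4611 0.3073 0.0298]
scene [[0.4627 0.3082 0.031 ]] [[-0.14816948 -0.34492172]]
side [[0.4601 0.3073 0.031 ]] [[-0.34385817  0.22942814]]
tip [ 0.5695 -0.0153  0.1913]
collar wrist:  [[ 0.57071612 -0.0138968   0.11      ]]
```

Call:
move_arm(motion=[0,0,0,20,-2,0,1,0,0,0,70,-8,0,1,0,0,0,125,-15,0,1,0,0,0,180,-22,0,1,0,0,0,235,-29,0,1,0,0,0,285,-35,0,1,0,0,0,305,-38,0,1,0,0,0,308,-38,0,1,0,0,0,308,-38,0,1])

```text
clock: 1.27
ee_pos: [0.4622, 0.3069, 0.2311]
tcp_rot: [0.707, 0.707, -0.0, 0.0]
ft_force: [0.1, 0.4, 0.1]
grip_width: 0.0854
```

```bash
python3 - <<'E'
from h import *
import pickle
s=sense();print(s['clock'],s['ee_pos'],s['tcp_rot'],s['ft_force'])
d=shot('wrist','w1.png');pickle.dump(d,open('w1.pkl','wb'))
E
```

```text
1.275 [0.46215516 0.30687346 0.23112404] [ 7.07476780e-01  7.06736402e-01 -4.75926546e-04  1.96541043e-04] [0.12934057 0.42417949 0.09457593]
```

View pics/w1.png

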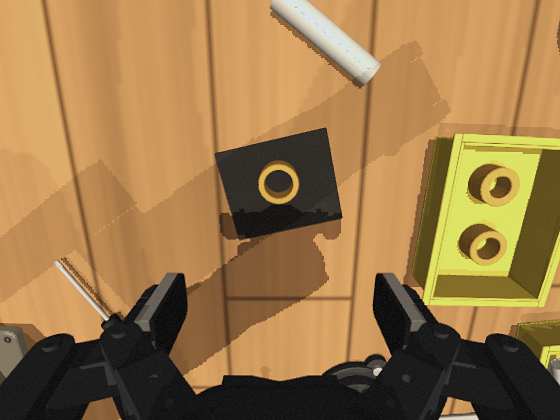

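The wrist picture shows the sleeve ring at (279,184) on the mat, with the spares in the tub at (497,186) and (486,244). Next I measure its outer and bore ellipses.

```bash
cat >> h.py <<'E'
def ring(d,x,y,w,h,thr=150,k=8,dark=False,out=None):
    f=cv2.resize(d['frame'][y:y+h,x:x+w],None,fx=k,fy=k,interpolation=cv2.INTER_CUBIC)
    m=((f[:,:,0].astype(int)-f[:,:,2])>thr).astype(np.uint8)
    cs,hi=cv2.findContours(m,cv2.RETR_CCOMP,cv2.CHAIN_APPROX_NONE)
    i=max((j for j in range(len(cs)) if hi[0][j][3]<0),key=lambda j:cv2.contourArea(cs[j]))
    ho=[j for j in range(len(cs)) if hi[0][j][3]==i]; 
    r=[]
    for c in [cs[i]]+([cs[max(ho,key=lambda j:cv2.contourArea(cs[j]))]] if ho else []):
        e=cv2.fitEllipse(c); r.append((((np.array(e[0])+.5)/k-.5+[x,y]),np.array(e[1])/k)); cv2.ellipse(f,e,(0,255,0),1)
    if out: cv2.imwrite('pics/'+out,f[:,:,::-1])
    return r
E
python3 - <<'E'
from h import *
import pickle
d=pickle.load(open('w1.pkl','rb'))
f=d['frame']; print(f[184,255:302].tolist()[::2])
for t in (60,90,120):
    r=ring(d,254,158,50,52,t,12,out='ring1.png')
    for c,a in r: print(t,c.round(2),a.round(2),plane(d,[c],.031).round(4))
    if len(r)>1: print(44*r[1][1]/r[0][1])
E
```

```text
[[49, 45, 41], [43, 42, 41], [222, 177, 81], [223, 178, 84], [206, 160, 73], [82, 57, 26], [47, 44, 42], [46, 44, 38], [55, 50, 46], [49, 45, 40], [49, 44, 39], [50, 47, 41], [51, 46, 42], [48, 42, 39], [49, 44, 40], [50, 46, 42], [49, 44, 40], [49, 47, 42], [83, 58, 29], [190, 144, 65], [223, 177, 84], [228, 183, 85], [82, 63, 42], [50, 43, 40]]
60 [278.2  182.24] [40.8  43.43] [[0.4611 0.309  0.031 ]]
60 [278.29 181.07] [22.24 27.27] [[0.4612 0.3103 0.031 ]]
[23.97949964 27.6225514 ]
90 [278.15 183.29] [40.25 40.43] [[0.4611 0.3078 0.031 ]]
90 [278.2  183.49] [27.94 28.7 ] [[0.4611 0.3076 0.031 ]]
[30.55169207 31.2327636 ]
120 [278.12 183.54] [39.06 39.64] [[0.461  0.3076 0.031 ]]
120 [278.14 183.74] [29.08 29.64] [[0.461  0.3073 0.031 ]]
[32.75798739 32.90285222]
```

View pics/ring1.png

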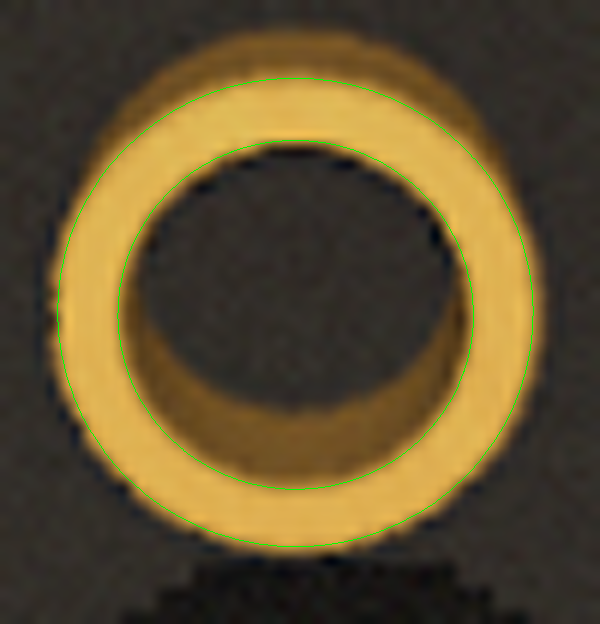

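Bore to outside ratio in the picture is about 0.71, which suggests 31 mm; the gauge will decide. The sleeve stands at (0.461, 0.308) with its top at about 0.030. Now I descend and grasp.

Call:
move_arm(motion=[0,0,0,1,-1,15,1,0,0,0,1,-1,60,1,0,0,0,1,-1,110,1,0,0,0,1,-1,155,1,0,0,0,1,-1,190,1,0,0,0,1,-1,212,1,0,0,0,1,-1,224,1,0,0,0,1,-1,226,1,0,0,0,1,-1,226,1])

```text
clock: 2.45
ee_pos: [0.4616, 0.3091, 0.006]
tcp_rot: [0.707, 0.707, 0.001, 0.0]
ft_force: [-0.1, 0.6, 0.4]
grip_width: 0.0853
```

```bash
python3 - <<'E'
from h import *
import pickle
s=sense();print(s['clock'],s['ee_pos'],s['tcp_rot'],s['ft_force'])
d=shot('wrist','w2.png');pickle.dump(d,open('w2.pkl','wb'))
E
```

```text
2.45 [0.46164137 0.30914278 0.00602169] [7.07248590e-01 7.06964592e-01 6.88598428e-04 1.52199170e-04] [-0.11276758  0.64530175  0.37398605]
```

View pics/w2.png

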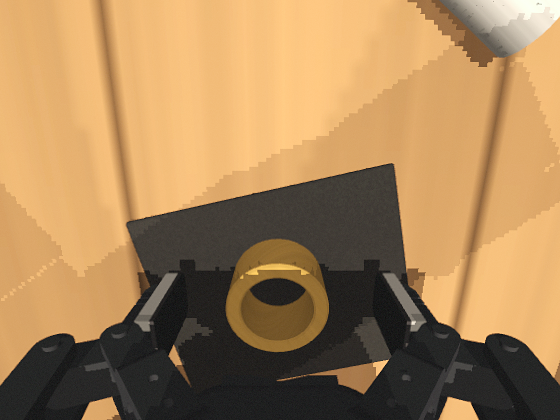

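The sleeve ring at (277,307) lies between the open fingers at (160,300) and (400,300). I check the sideways offset along the pads and then close.

```bash
python3 - <<'E'
from h import *
import pickle
d=pickle.load(open('w2.pkl','rb'))
for z in (.030,.031): print(plane(d,[(277,307),(277,260),(277,352),(226,307),(329,307)],z).round(4))
f=d['frame'];print(f[250:360:2,277].tolist())
E
```

```text
[[0.4611 0.3084 0.03  ]
 [0.4611 0.3304 0.03  ]
 [0.461  0.2848 0.03  ]
 [0.4395 0.3083 0.03  ]
 [0.4831 0.3083 0.03  ]]
[[0.4611 0.3091 0.031 ]
 [0.4611 0.3309 0.031 ]
 [0.461  0.2857 0.031 ]
 [0.4397 0.309  0.031 ]
 [0.4829 0.309  0.031 ]]
[[147, 109, 50], [147, 107, 52], [148, 109, 51], [144, 108, 51], [143, 105, 50], [140, 104, 49], [137, 102, 46], [228, 179, 88], [237, 190, 92], [252, 204, 102], [141, 104, 47], [148, 110, 52], [146, 107, 50], [150, 110, 54], [67, 53, 35], [33, 30, 26], [32, 28, 27], [31, 29, 29], [33, 30, 29], [37, 33, 31], [31, 31, 28], [30, 28, 25], [36, 35, 32], [36, 33, 30], [37, 31, 35], [33, 28, 25], [32, 30, 27], [32, 31, 31], [106, 78, 39], [114, 84, 37], [116, 86, 41], [115, 85, 41], [117, 85, 41], [117, 86, 41], [118, 88, 43], [115, 85, 42], [117, 85, 38], [117, 86, 41], [114, 83, 37], [119, 87, 44], [117, 87, 43], [117, 87, 42], [116, 85, 41], [115, 85, 39], [116, 87, 43], [133, 99, 47], [150, 114, 54], [152, 114, 54], [152, 112, 53], [152, 113, 56], [155, 116, 54], [46, 37, 26], [30, 32, 31], [35, 34, 29], [29, 29, 26]]
```

Call:
move_arm(motion=[0,0,0,-0.5,-0.5,2,1,0,0,0,-0.5,-0.5,2,-0.2,0,0,0,-0.5,-0.5,2,-1,0,0,0,-0.5,-0.5,2,-1,0,0,0,-0.5,-0.5,2,-1,0,0,0,-0.5,-0.5,2,-1], squeeze=30)

```text
clock: 3.25
ee_pos: [0.4606, 0.3087, 0.0037]
tcp_rot: [0.707, 0.707, 0.0, -0.0]
ft_force: [-1.4, 0.1, 4.4]
grip_width: 0.042
```

Call:
move_arm(motion=[0,0,0,0,0,-15,-1,0,0,0,0,0,-60,-1,0,0,0,0,0,-115,-1,0,0,0,-10,3,-165,-1,0,0,0,-40,11,-205,-1,0,0,0,-85,23,-235,-1,0,0,0,-135,37,-246,-1,0,0,0,-190,52,-246,-1,0,0,0,-245,68,-246,-1,0,0,0,-300,83,-246,-1,0,0,0,-350,97,-246,-1,0,0,0,-382,106,-246,-1,0,0,0,-393,109,-246,-1,0,0,0,-393,109,-246,-1,0,0,0,-393,109,-246,-1])

```text
clock: 5.12
ee_pos: [0.5692, -0.0832, 0.2494]
tcp_rot: [0.707, 0.708, 0.0, -0.0]
ft_force: [-0.2, 0.5, -2.2]
grip_width: 0.0422
```

```bash
python3 - <<'E'
from h import *
import pickle
s=sense();print(s['clock'],s['ee_pos'],s['tcp_rot'],s['ft_force'],s['ft_torque'],s['joint_pos'])
d=shot('wrist','w3.png');d2=shot('side','s3.png');d3=shot('scene','sc3.png');pickle.dump((d,d2,d3),open('w3.pkl','wb'))
E
```

```text
5.125 [ 0.56915071 -0.0832378   0.24936027] [ 7.06594907e-01  7.07618183e-01  2.98275926e-05 -3.78179433e-04] [-0.16736411  0.45216294 -2.19984291] [ 0.00909476 -0.03634153  0.02966175] [-1.45482959e-01  3.87366274e-01  2.56380620e-01  1.44038212e+00
  4.99081448e-04  1.42386609e+00]
```

View pics/w3.png

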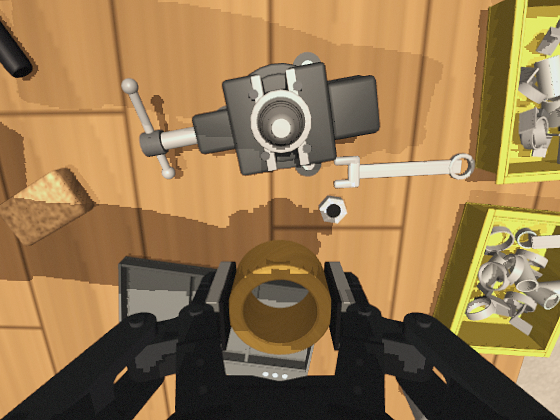

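View pics/s3.png

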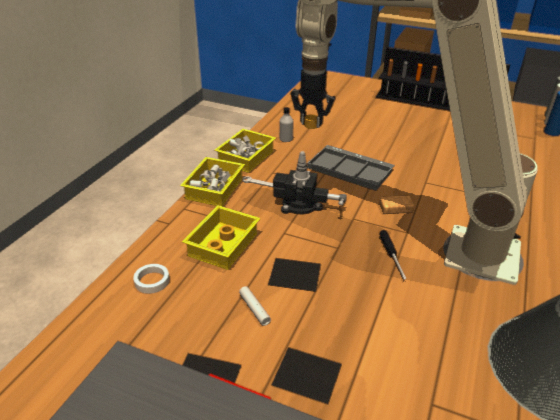

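The wrist picture shows the sleeve held squarely at (280,300) and the gauge from almost straight above: collar ring at (281,121), nose at (281,128). Side view: the sleeve is in the gripper and the mat is empty. Now I measure the gauge axis.

```bash
python3 - <<'E'
from h import *
import pickle
d,d2,d3=pickle.load(open('w3.pkl','rb'))
x,y,w,h,k=245,85,72,75,8
f=cv2.resize(d['frame'][y:y+h,x:x+w],None,fx=k,fy=k,interpolation=cv2.INTER_CUBIC)
cv2.imwrite('pics/g3.png',f[:,:,::-1])
g=cv2.cvtColor(f,cv2.COLOR_RGB2GRAY)
print(cv2.cvtColor(d['frame'],cv2.COLOR_RGB2GRAY)[128,245:317].tolist())
print(cv2.cvtColor(d['frame'],cv2.COLOR_RGB2GRAY)[85:160,281].tolist())
E
```

```text
[102, 107, 106, 104, 106, 91, 190, 222, 223, 221, 223, 226, 188, 112, 69, 45, 71, 70, 86, 89, 94, 95, 101, 114, 128, 140, 147, 223, 228, 225, 227, 225, 225, 226, 226, 227, 227, 227, 229, 228, 228, 228, 228, 229, 232, 188, 149, 132, 118, 103, 93, 91, 91, 91, 74, 70, 71, 74, 77, 191, 220, 217, 217, 218, 218, 182, 109, 98, 102, 102, 102, 103]
[130, 129, 132, 103, 121, 211, 234, 234, 233, 234, 237, 208, 145, 125, 129, 94, 67, 113, 85, 125, 118, 113, 126, 125, 126, 125, 128, 125, 130, 139, 149, 157, 163, 187, 230, 228, 229, 228, 229, 229, 228, 229, 228, 227, 227, 225, 225, 225, 226, 225, 224, 226, 209, 119, 108, 88, 76, 68, 67, 21, 26, 67, 113, 105, 144, 224, 218, 190, 30, 33, 42, 53, 89, 88, 88]
```

View pics/g3.png

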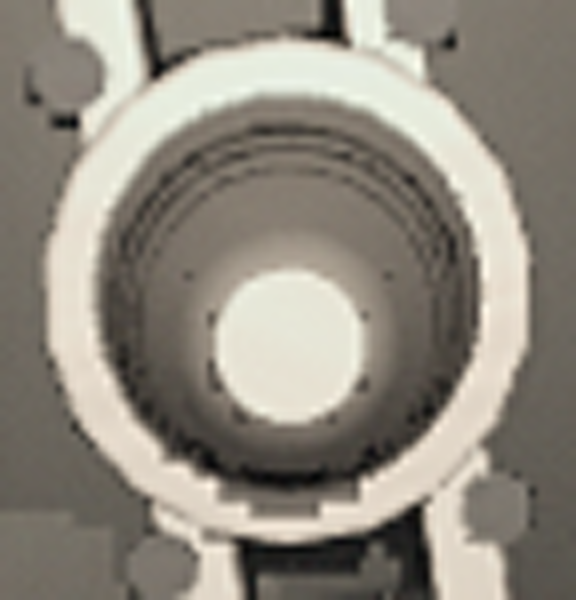

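```bash
cat >> h.py <<'E'
def gauge(d,x,y,w,h,k=8,nz=.193,out=None):
    f=cv2.resize(d['frame'][y:y+h,x:x+w],None,fx=k,fy=k,interpolation=cv2.INTER_CUBIC)
    g=cv2.cvtColor(f,cv2.COLOR_RGB2GRAY)
    m=(g>188).astype(np.uint8)
    cs,_=cv2.findContours(m,cv2.RETR_LIST,cv2.CHAIN_APPROX_NONE)
    best=[c for c in cs if 80*80*.5<cv2.contourArea(c)<260*260*.8]
    for c in best:
        e=cv2.fitEllipse(c); ctr=(np.array(e[0])+.5)/k-.5+[x,y]
        print('blob',ctr.round(2),np.array(e[1])/k,plane(d,[ctr],nz).round(4))
    return g
E
python3 - <<'E'
from h import *
import pickle
d,d2,d3=pickle.load(open('w3.pkl','rb'))
x,y,k=245,85,8
g=gauge(d,x,y,72,75).astype(float)
# collar outer edge: radial search from outside
c0=np.array([288,290.]); pts=[]
for a in np.arange(0,2*np.pi,.05):
    r=np.arange(205,262); X=c0[0]+r*np.cos(a);Y=c0[1]+r*np.sin(a)
    ok=(X>0)&(X<575)&(Y>0)&(Y<599); v=cv2.GaussianBlur(g,(0,0),3)[Y[ok].astype(int),X[ok].astype(int)]
    dv=np.diff(v); i=dv.argmin()
    if dv[i]<-4: pts.append([X[ok][i],Y[ok][i]])
pts=np.array(pts)
for _ in range(6):
    e=cv2.fitEllipse(pts.astype(np.float32).reshape(-1,1,2)); r=np.hypot(*(pts-e[0]).T)
    pts=pts[abs(r-np.median(r))<8]
c=(np.array(e[0])+.5)/k-.5+[x,y]; print('collar',c,np.array(e[1])/k,len(pts)); print(plane(d,[c],.110))
C,_=ray(d,[c]);print('cam',C)
E
```

```text
blob [280.73 127.6 ] [18.47143936 19.12957954] [[ 0.5702 -0.0152  0.193 ]]
collar [280.52772903 120.90692902] [60.27653503 62.27084732] 111
[[ 0.57022631 -0.01471214  0.11      ]]
cam [ 0.56962403 -0.0034895   0.39153301]
```

```bash
python3 - <<'E'
from h import *
import pickle
d,d2,d3=pickle.load(open('w3.pkl','rb'))
f=d['frame'];x,y,w,h,k=215,230,130,130,5
cv2.imwrite('pics/sl3.png',cv2.resize(f[y:y+h,x:x+w],None,fx=k,fy=k,interpolation=cv2.INTER_CUBIC)[:,:,::-1])
E
```

```text
(no output)
```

View pics/sl3.png

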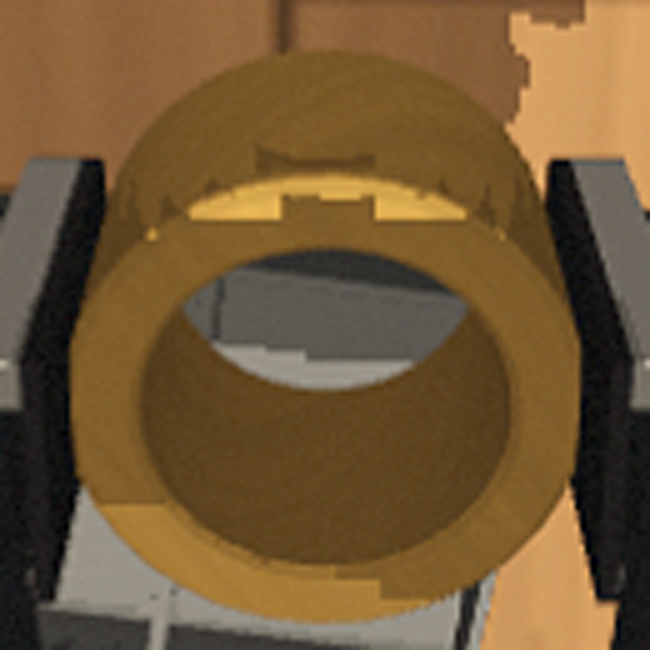

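```bash
python3 - <<'E'
from h import *
import pickle
d,d2,d3=pickle.load(open('w3.pkl','rb'))
T=np.array([(325,172),(325,622),(70,395),(580,392),(140,400),(512,400),(325,248),(325,566)])/5-.4+[215,230]
for z in (.274,.2765,.279):
    P=plane(d,T,z)[:,:2]*1000
    print(z,'outer y-c %.1f dy %.1f x-c %.1f dx %.1f'%(P[:2,1].mean(),P[1,1]-P[0,1],P[2:4,0].mean(),P[3,0]-P[2,0]),'bore xc %.1f dx %.1f yc %.1f dy %.1f'%(P[4:6,0].mean(),P[5,0]-P[4,0],P[6:,1].mean(),P[7,1]-P[6,1]))
# bottom outer edge far: row 50/5
print(plane(d,[(325/5-.4+215,50/5-.4+230)],.2485)*1000)
E
```

```text
0.274 outer y-c -85.8 dy -44.6 x-c 569.7 dx 43.0 bore xc 569.8 dx 31.4 yc -86.1 dy -31.6
0.2765 outer y-c -84.0 dy -43.7 x-c 569.7 dx 42.1 bore xc 569.8 dx 30.7 yc -84.4 dy -30.9
0.279 outer y-c -82.3 dy -42.7 x-c 569.7 dx 41.2 bore xc 569.8 dx 30.1 yc -82.6 dy -30.3
[[569.66923461 -63.60578544 248.5       ]]
```

Call:
move_arm(motion=[0,0,0,10,0,0,-1,0,0,0,40,0.5,0,-1,0,0,0,62,0.5,0,-1,0,0,0,70,0.5,5,-1,0,0,0,70,0.5,25,-1,0,0,0,70,0.5,40,-1,0,0,0,70,0.5,46,-1,0,0,0,70,0.5,46,-1,0,0,0,70,0.5,46,-1])

```text
clock: 6.4
ee_pos: [0.5705, -0.0148, 0.204]
tcp_rot: [0.707, 0.707, 0.0, 0.0]
ft_force: [0.5, -0.5, -2.7]
grip_width: 0.0419
```

```bash
python3 - <<'E'
from h import *
import pickle
s=sense();print(s['clock'],s['ee_pos'],s['tcp_rot'],s['ft_force'],s['ft_torque'])
d=shot('wrist');d2=shot('side');d3=shot('scene');pickle.dump((d,d2,d3),open('w4.pkl','wb'))
x,y,w,h,k=190,220,180,140,4
cv2.imwrite('pics/w4.png',cv2.resize(d['frame'][y:y+h,x:x+w],None,fx=k,fy=k,interpolation=cv2.INTER_CUBIC)[:,:,::-1])
cv2.imwrite('pics/s4.png',cv2.resize(d2['frame'][90:220,230:380],None,fx=5,fy=4.6,interpolation=cv2.INTER_CUBIC)[:,:,::-1])
cv2.imwrite('pics/sc4.png',cv2.resize(d3['frame'][130:260,150:300],None,fx=5,fy=4.6,interpolation=cv2.INTER_CUBIC)[:,:,::-1])
E
```

```text
6.4 [ 0.57047035 -0.01475727  0.20396514] [7.07265921e-01 7.06947328e-01 4.30397457e-04 4.55453008e-04] [ 0.48605559 -0.47232129 -2.73298923] [0.05721891 0.01903741 0.00492116]
```

View pics/w4.png

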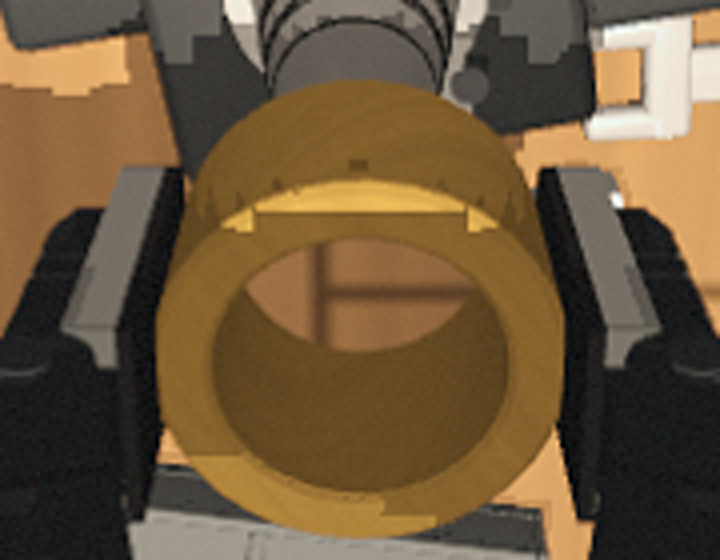

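View pics/s4.png

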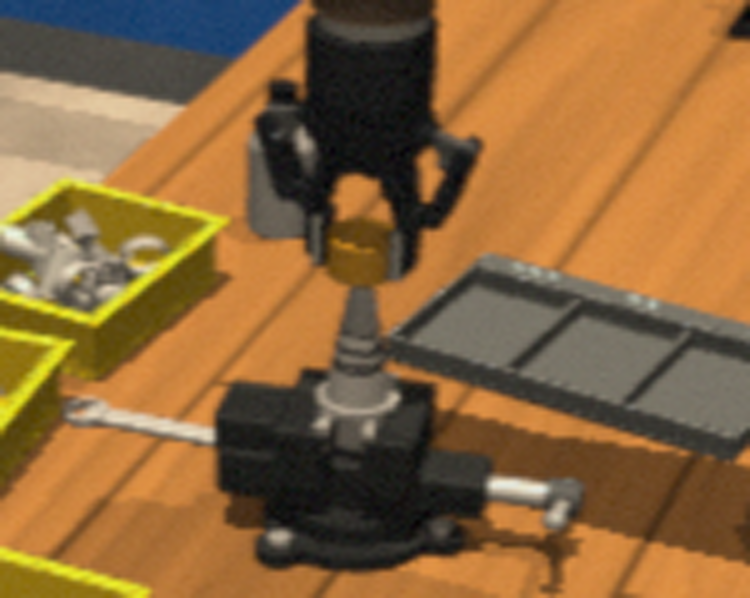

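View pics/sc4.png

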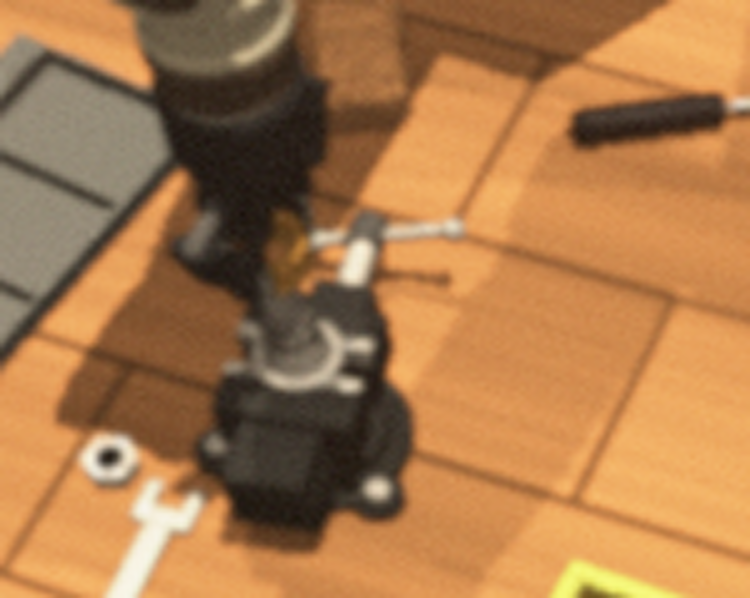

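The sleeve hangs straight above the nose; in the side crop it is at (362,255) over the nose at (362,290). I lower it over the nose and look through the bore.

Call:
move_arm(motion=[0,0,0,0,0,8,-1,0,0,0,0,0,20,-1,0,0,0,0,0,30,-1,0,0,0,0,0,34,-1,0,0,0,0,0,34,-1,0,0,0,0,0,34,-1])

```text
clock: 7.3
ee_pos: [0.5703, -0.0145, 0.1696]
tcp_rot: [0.707, 0.707, 0.0, 0.0]
ft_force: [-0.9, 0.0, -2.8]
grip_width: 0.0424
```

```bash
python3 - <<'E'
from h import *
import pickle
s=sense();print(s['clock'],s['ee_pos'],s['tcp_rot'],s['ft_force'],s['ft_torque'])
d=shot('wrist');d2=shot('side');pickle.dump((d,d2),open('w5.pkl','wb'))
x,y,w,h,k=190,220,180,140,4
cv2.imwrite('pics/w5.png',cv2.resize(d['frame'][y:y+h,x:x+w],None,fx=k,fy=k,interpolation=cv2.INTER_CUBIC)[:,:,::-1])
E
```

```text
7.3 [ 0.57030256 -0.01450855  0.16964432] [7.07105897e-01 7.07107572e-01 2.53099492e-04 2.60707168e-04] [-0.91042606  0.03794957 -2.80886577] [-0.00496645 -0.06291389 -0.01993167]
```

View pics/w5.png

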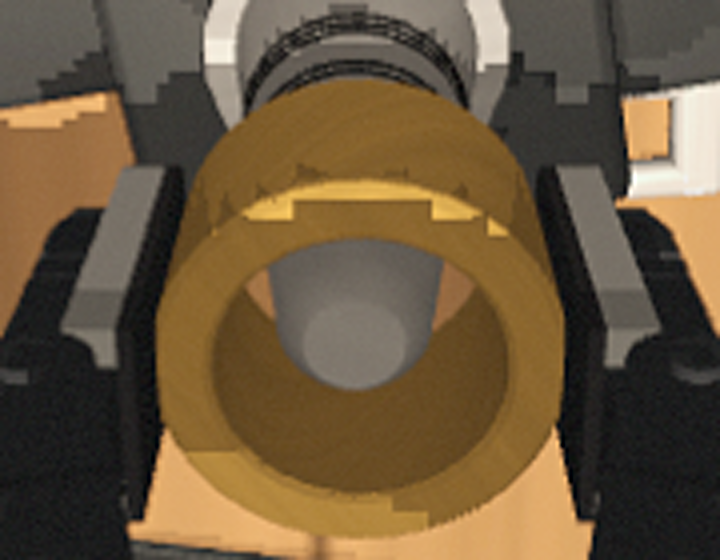

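Looking through the bore, the nose is at crop (354,345) inside the bore centred near (361,364): no contact, slightly to the left. I compute the offset.

```bash
python3 - <<'E'
from h import *
import pickle
d,d2=pickle.load(open('w5.pkl','rb'))
F=lambda L:np.array(L)/4-.375+[190,220]
n=plane(d,F([(354,345),(302,345),(406,345)]),.193)*1000; print('nose',n.round(1))
for z in (.195,.196,.197):
    P=plane(d,F([(361,181),(361,538),(157,365),(566,365),(212,365),(511,365),(361,238),(361,491)]),z)*1000
    print(z,'outer xc %.1f dx %.1f yc %.1f dy %.1f'%(P[2:4,0].mean(),P[3,0]-P[2,0],P[:2,1].mean(),P[0,1]-P[1,1]),'bore xc %.1f dx %.1f yc %.1f dy %.1f'%(P[4:6,0].mean(),P[5,0]-P[4,0],P[6:,1].mean(),P[6,1]-P[7,1]))
print('bottom far edge',plane(d,F([(361,80)]),.1685)*1000-[0,22,0])
E
```

```text
nose [[570.2 -15.1 193. ]
 [564.7 -15.1 193. ]
 [575.8 -15.1 193. ]]
0.195 outer xc 571.0 dx 43.0 yc -16.7 dy 44.0 bore xc 571.0 dx 31.4 yc -16.8 dy 31.3
0.196 outer xc 571.0 dx 42.6 yc -16.0 dy 43.7 bore xc 571.0 dx 31.1 yc -16.1 dy 31.0
0.197 outer xc 571.0 dx 42.2 yc -15.3 dy 43.3 bore xc 571.0 dx 30.9 yc -15.4 dy 30.7
bottom far edge [[570.9892755  -16.99532427 168.5       ]]
```

Correction: sleeve 0.7 mm too far in +x and about 1.2 mm too low in y. I shift it, drop the grip to 20 N so it slips before pushing hard, and lower in small steps.

Call:
move_arm(motion=[0,0,0,1.2,-0.7,2,-1,0,0,0,1.2,-0.7,6,-1,0,0,0,1.2,-0.7,9,-1,0,0,0,1.2,-0.7,9,-1], squeeze=20)

```text
clock: 7.9
ee_pos: [0.569, -0.0133, 0.1598]
tcp_rot: [0.707, 0.707, -0.0, -0.0]
ft_force: [-0.1, 0.9, -2.0]
grip_width: 0.0426
```

Call:
move_arm(motion=[0,0,0,0,0,2,-1,0,0,0,0,0,4,-1,0,0,0,0,0,4,-1])

```text
clock: 8.28
ee_pos: [0.5692, -0.0133, 0.1561]
tcp_rot: [0.707, 0.707, -0.0, -0.0]
ft_force: [0.5, -0.3, -1.8]
grip_width: 0.042
```

Call:
move_arm(motion=[0,0,0,0,0,1,-1,0,0,0,0,0,2,-1,0,0,0,0,0,2,-1])

```text
clock: 8.65
ee_pos: [0.5692, -0.0133, 0.1542]
tcp_rot: [0.707, 0.707, -0.0, -0.0]
ft_force: [-0.1, 0.6, -2.5]
grip_width: 0.0421
```

Call:
move_arm(motion=[0,0,0,0,0,1,-1,0,0,0,0,0,2,-1,0,0,0,0,0,2,-1])

```text
clock: 9.02
ee_pos: [0.5692, -0.0133, 0.1522]
tcp_rot: [0.707, 0.707, -0.0, -0.0]
ft_force: [-0.0, -0.5, -3.2]
grip_width: 0.0424
```

```bash
python3 - <<'E'
from h import *
import pickle
s=sense();print(s['clock'],s['ee_pos'],s['ft_force'],s['ft_torque'])
d=shot('wrist');d2=shot('side');pickle.dump((d,d2),open('w6.pkl','wb'))
x,y,w,h,k=190,220,180,140,4
cv2.imwrite('pics/w6.png',cv2.resize(d['frame'][y:y+h,x:x+w],None,fx=k,fy=k,interpolation=cv2.INTER_CUBIC)[:,:,::-1])
cv2.imwrite('pics/s6.png',cv2.resize(d2['frame'][110:210,250:350],None,fx=7,fy=6,interpolation=cv2.INTER_CUBIC)[:,:,::-1])
E
```

```text
9.025 [ 0.5692076  -0.01331251  0.15217388] [-0.03753228 -0.52241136 -3.24447258] [ 0.03609532 -0.00010535 -0.00922417]
```

View pics/w6.png

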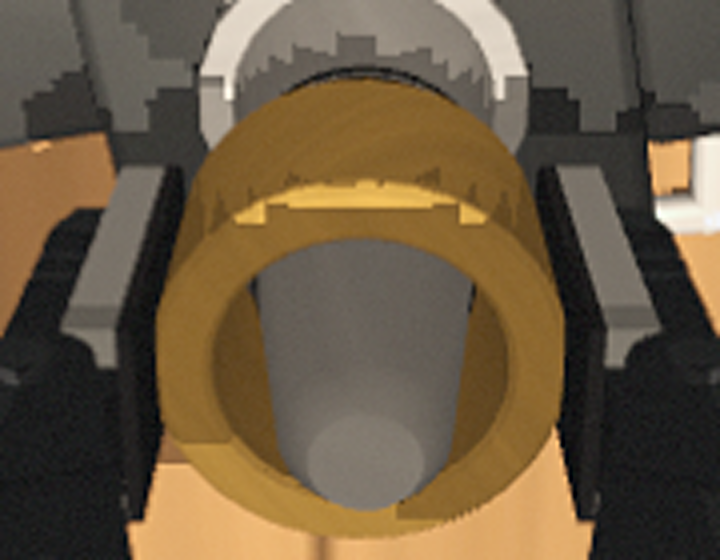

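View pics/s6.png

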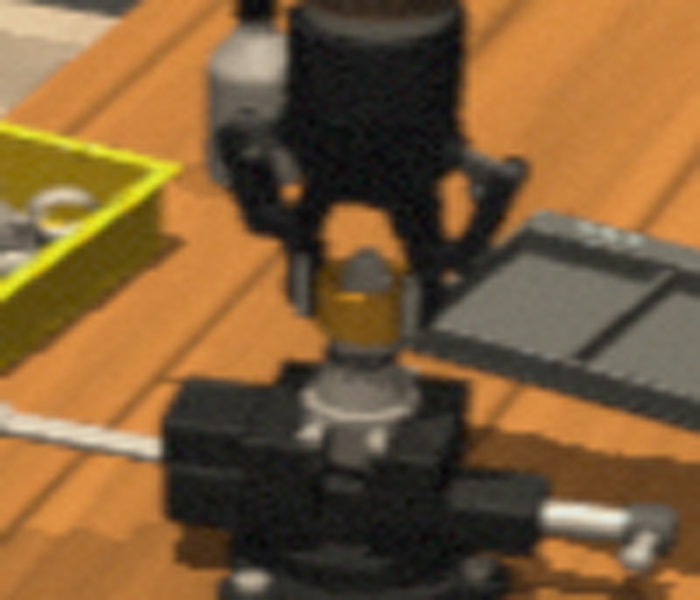

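```bash
python3 - <<'E'
from h import *
import pickle
d,d2=pickle.load(open('w6.pkl','rb'))
F=lambda L:np.array(L)/4-.375+[190,220]
n=plane(d,F([(366,462),(307,462),(426,462)]),.193)*1000; print('nose',n.round(1))
for z in (.177,.178,.179):
    P=plane(d,F([(361,181),(361,538),(157,365),(566,365),(212,365),(511,365),(361,238),(361,491)]),z)*1000
    print(z,'outer xc %.1f yc %.1f dy %.1f'%(P[2:4,0].mean(),P[:2,1].mean(),P[0,1]-P[1,1]),'bore xc %.1f dx %.1f yc %.1f dy %.1f'%(P[4:6,0].mean(),P[5,0]-P[4,0],P[6:,1].mean(),P[6,1]-P[7,1]))
E
```

```text
nose [[570.4 -14.9 193. ]
 [564.8 -14.9 193. ]
 [576.  -14.9 193. ]]
0.177 outer xc 570.0 yc -15.9 dy 44.2 bore xc 570.0 dx 31.5 yc -15.9 dy 31.4
0.178 outer xc 570.0 yc -15.2 dy 43.9 bore xc 570.0 dx 31.3 yc -15.2 dy 31.1
0.179 outer xc 570.0 yc -14.5 dy 43.5 bore xc 570.0 dx 31.0 yc -14.5 dy 30.9
```

Call:
move_arm(motion=[0,0,0,0,0.4,1,-1,0,0,0,0,0.4,2,-1,0,0,0,0,0.4,2,-1])

```text
clock: 9.5
ee_pos: [0.5696, -0.0133, 0.1501]
tcp_rot: [0.707, 0.707, -0.0, -0.0]
ft_force: [1.6, 0.0, -3.6]
grip_width: 0.0424
```

Call:
move_arm(motion=[0,0,0,0,0,1,-1,0,0,0,0,0,2,-1,0,0,0,0,0,2,-1])

```text
clock: 9.88
ee_pos: [0.5696, -0.0133, 0.1482]
tcp_rot: [0.707, 0.707, -0.0, -0.0]
ft_force: [0.4, 0.2, -2.6]
grip_width: 0.0424
```

Call:
move_arm(motion=[0,0,0,0,0,0.5,-1,0,0,0,0,0,1,-1,0,0,0,0,0,1,-1])

```text
clock: 10.25
ee_pos: [0.5697, -0.0133, 0.1472]
tcp_rot: [0.707, 0.707, -0.0, -0.0]
ft_force: [-0.1, -0.1, -3.2]
grip_width: 0.0425
```

Call:
move_arm(motion=[0,0,0,0,0,0.5,-1,0,0,0,0,0,1,-1,0,0,0,0,0,1,-1])

```text
clock: 10.62
ee_pos: [0.5697, -0.0133, 0.1463]
tcp_rot: [0.707, 0.707, -0.0, -0.0]
ft_force: [-1.1, -0.3, -1.7]
grip_width: 0.0421
```

Call:
move_arm(motion=[0,0,0,0,0,0.5,-1,0,0,0,0,0,1,-1,0,0,0,0,0,1,-1])

```text
clock: 11.0
ee_pos: [0.5697, -0.0133, 0.1453]
tcp_rot: [0.707, 0.707, -0.0, -0.0]
ft_force: [0.1, -0.9, -2.9]
grip_width: 0.0423
```

Call:
move_arm(motion=[0,0,0,0,0,0.3,-1,0,0,0,0,0,0.7,-1,0,0,0,0,0,0.7,-1])

```text
clock: 11.38
ee_pos: [0.5697, -0.0134, 0.1446]
tcp_rot: [0.707, 0.707, -0.0, 0.0]
ft_force: [0.3, -0.0, -2.1]
grip_width: 0.0422
```

Call:
move_arm(motion=[0,0,0,0,0,0.3,-1,0,0,0,0,0,0.7,-1,0,0,0,0,0,0.7,-1])

```text
clock: 11.75
ee_pos: [0.5697, -0.0134, 0.144]
tcp_rot: [0.707, 0.707, -0.0, 0.0]
ft_force: [-0.4, -0.9, -1.5]
grip_width: 0.042
```

Call:
move_arm(motion=[0,0,0,0,0,0.3,-1,0,0,0,0,0,0.7,-1,0,0,0,0,0,0.7,-1])

```text
clock: 12.12
ee_pos: [0.5697, -0.0134, 0.1434]
tcp_rot: [0.707, 0.707, -0.0, 0.0]
ft_force: [-0.3, -0.9, 0.4]
grip_width: 0.0423
```

Call:
move_arm(motion=[0,0,0,-0.2,0,0.3,-1,0,0,0,-0.2,0,0.6,-1,0,0,0,-0.2,0,0.6,-1])

```text
clock: 12.5
ee_pos: [0.5697, -0.0135, 0.143]
tcp_rot: [0.707, 0.707, 0.0, 0.0]
ft_force: [-2.1, -0.2, 3.5]
grip_width: 0.0421
```

Call:
move_arm(motion=[0,0,0,0,0,0,-1,0,0,0,0,0,0,-1])

```text
clock: 12.75
ee_pos: [0.5697, -0.0135, 0.1429]
tcp_rot: [0.707, 0.707, 0.0, 0.0]
ft_force: [-2.5, -1.5, 4.2]
grip_width: 0.0424
```

Call:
move_arm(motion=[0,0,0,-0.2,-0.3,0.2,-1,0,0,0,-0.2,-0.3,0.5,-1,0,0,0,-0.2,-0.3,0.5,-1])

```text
clock: 13.12
ee_pos: [0.5697, -0.0135, 0.1426]
tcp_rot: [0.707, 0.707, 0.0, 0.0]
ft_force: [-2.1, 0.3, 5.5]
grip_width: 0.0422
```

```bash
python3 - <<'E'
from h import *
import pickle
s=sense();print(s['clock'],s['ee_pos'],s['ft_force'],s['ft_torque'])
d=shot('wrist');d2=shot('side');pickle.dump((d,d2),open('w7.pkl','wb'))
x,y,w,h,k=190,220,180,140,4
cv2.imwrite('pics/w7.png',cv2.resize(d['frame'][y:y+h,x:x+w],None,fx=k,fy=k,interpolation=cv2.INTER_CUBIC)[:,:,::-1])
cv2.imwrite('pics/s7.png',cv2.resize(d2['frame'][135:195,265:335],None,fx=10,fy=10,interpolation=cv2.INTER_CUBIC)[:,:,::-1])
print(proj(d2,[(0.5702,-.015,.102+h) for h in (.04,.0507,.0613,.068)])-[265,135])
E
```

```text
13.125 [ 0.56973616 -0.01351635  0.14260891] [-2.05538359  0.2604906   5.48705027] [-0.03815029  0.48294419 -0.02900332]
[[35.96311375 31.40385505]
 [36.08691926 28.41487645]
 [36.21059541 25.42955452]
 [36.28930176 23.53000141]]
```

View pics/w7.png

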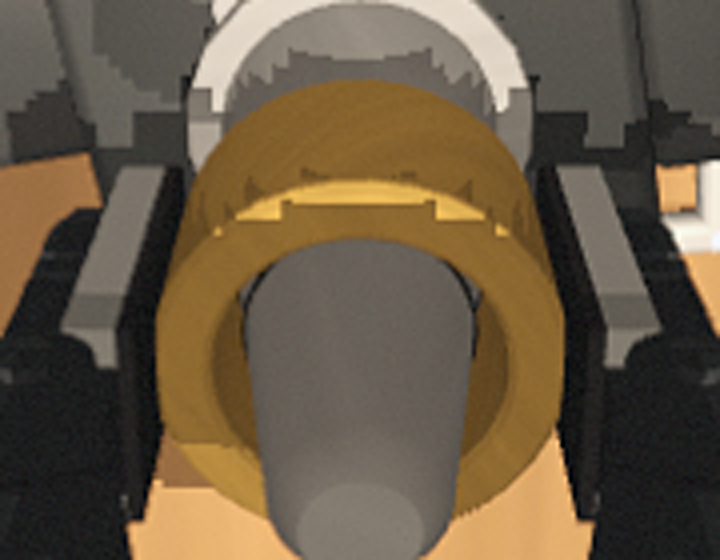

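View pics/s7.png

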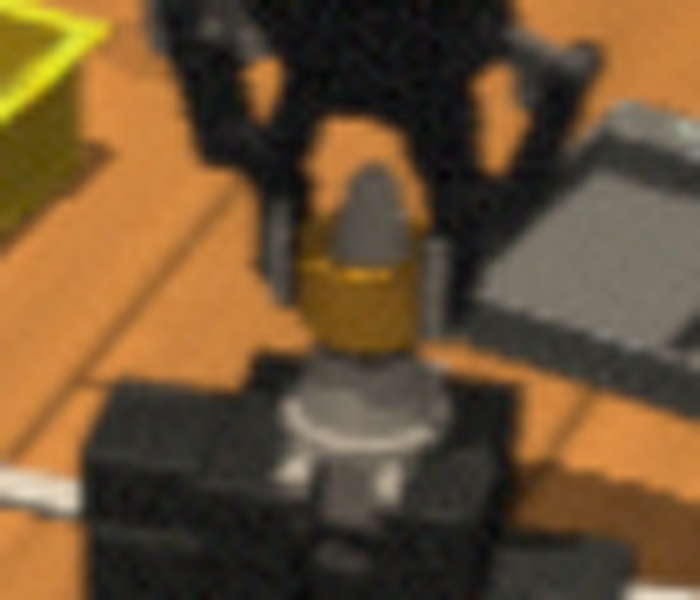

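Side crop: the sleeve (360,300) is down on the cone with its lower edge at (360,352), just above the collar, and no groove band shows above it. Contact began at TCP z ≈ 0.1436, now about 8 N net push. A sideways force of −2 N in x remains, so I ease it in −x, press, then let go and see whether it drops.

Call:
move_arm(motion=[0,0,0,0,-0.4,0.2,-1,0,0,0,0,-0.4,0.4,-1,0,0,0,0,-0.4,0.4,-1])

```text
clock: 13.6
ee_pos: [0.5697, -0.0135, 0.1426]
tcp_rot: [0.707, 0.707, 0.001, 0.001]
ft_force: [-2.0, -0.1, 6.3]
grip_width: 0.0424
```

Call:
move_arm(motion=[0,0,0,0,-0.2,0,-1,0,0,0,0,-0.2,0,-1,0,0,0,0,-0.2,0,-1])

```text
clock: 13.98
ee_pos: [0.5697, -0.0135, 0.1426]
tcp_rot: [0.707, 0.707, 0.001, 0.001]
ft_force: [-1.6, 0.7, 6.4]
grip_width: 0.0422
```

Call:
move_arm(motion=[0,0,0,0,0,-1,0.2,0,0,0,0,0,-1,0.2,0,0,0,0,0,-1,0.2,0,0,0,0,0,-1,0.2])

```text
clock: 14.48
ee_pos: [0.5687, -0.0137, 0.1424]
tcp_rot: [0.707, 0.707, -0.0, -0.0]
ft_force: [-0.6, -0.7, 0.6]
grip_width: 0.0513
```

```bash
python3 - <<'E'
from h import *
import pickle
s=sense();print(s['clock'],s['ee_pos'],s['ft_force'],s['ft_torque'])
d=shot('wrist');d2=shot('side');d3=shot('scene');pickle.dump((d,d2,d3),open('w8.pkl','wb'))
x,y,w,h,k=190,220,180,140,4
cv2.imwrite('pics/w8.png',cv2.resize(d['frame'][y:y+h,x:x+w],None,fx=k,fy=k,interpolation=cv2.INTER_CUBIC)[:,:,::-1])
cv2.imwrite('pics/s8.png',cv2.resize(d2['frame'][135:195,265:335],None,fx=10,fy=10,interpolation=cv2.INTER_CUBIC)[:,:,::-1])
# expected lower front edge rows for each stop
C,_=ray(d2,[(300,170)])
for hh in (.04,.0507,.0613):
    v=C[:2]-[.5702,-.015]; v=v/np.linalg.norm(v)*.022
    print(hh,(proj(d2,[(.5702+v[0],-.015+v[1],.102+hh),(.5702+v[0],-.015+v[1],.13+hh)])-[265,135])*10)
E
```

```text
14.475 [ 0.56872804 -0.01368277  0.14242832] [-0.58203155 -0.69635718  0.6252291 ] [-0.03032805  0.01365478  0.05613634]
0.04 [[358.06178055 351.93449801]
 [361.3428689  272.7144322 ]]
0.0507 [[359.30703675 321.86404889]
 [362.6161498  241.98188558]]
0.0613 [[360.55110115 291.82778693]
 [363.88834757 211.28112426]]
```

View pics/w8.png

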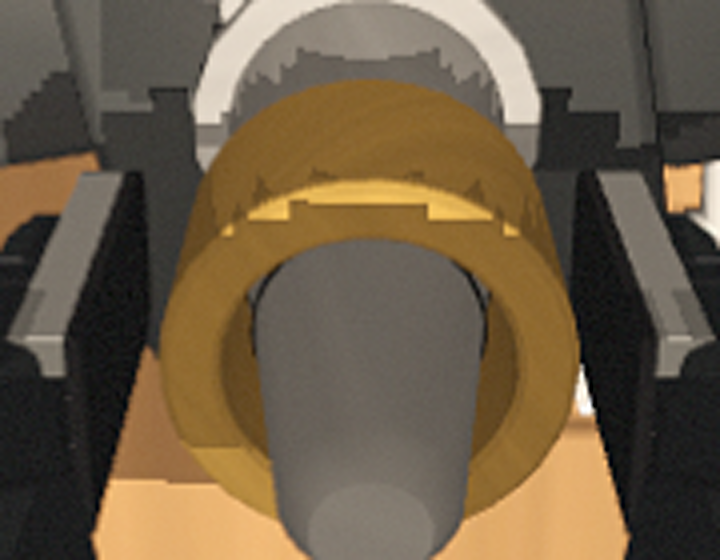

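View pics/s8.png

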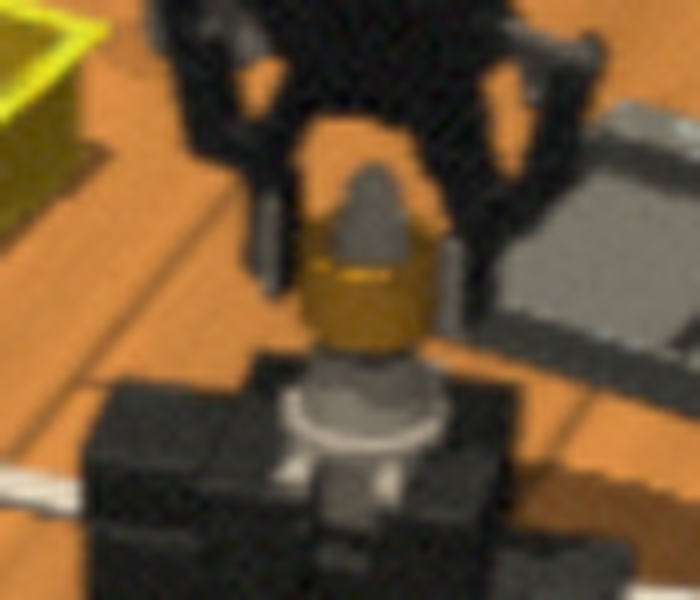

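After letting go, the sleeve keeps its height: its lower edge in the side crop is at row 352, and the prediction is 352 for the 3-groove stop (322 for two, 292 for one). So it is home at the three-groove stop. I re-centre the jaws, grip again and press once more, centred.

Call:
move_arm(motion=[0,0,0,0,1.2,0,0.2,0,0,0,0,1.2,0,0.2,0,0,0,0,1.2,0,-1,0,0,0,0,1.2,0,-1,0,0,0,0,1.2,0,-1,0,0,0,0,1.2,0,-1], squeeze=20)

```text
clock: 15.38
ee_pos: [0.5698, -0.0137, 0.1426]
tcp_rot: [0.707, 0.707, -0.0, -0.0]
ft_force: [0.1, 0.0, -0.3]
grip_width: 0.0421
```

Call:
move_arm(motion=[0,0,0,0,0,0.3,-1,0,0,0,0,0,0.6,-1,0,0,0,0,0,0.6,-1])

```text
clock: 15.75
ee_pos: [0.5698, -0.0137, 0.1425]
tcp_rot: [0.707, 0.707, -0.0, -0.0]
ft_force: [-2.4, -0.0, 3.9]
grip_width: 0.0427
```

Call:
move_arm(motion=[0,0,0,0,0,0.3,-1,0,0,0,0,0,0.6,-1,0,0,0,0,0,0.6,-1])

```text
clock: 16.12
ee_pos: [0.5699, -0.0137, 0.1425]
tcp_rot: [0.707, 0.707, 0.0, 0.0]
ft_force: [-3.5, -0.1, 7.6]
grip_width: 0.0422
```

Call:
move_arm(motion=[0,0,0,0,0,0.3,-1,0,0,0,0,0,0.3,-1,0,0,0,0,0,0.3,-1,0,0,0,0,0,0.3,-1])

```text
clock: 16.62
ee_pos: [0.5699, -0.0137, 0.1425]
tcp_rot: [0.707, 0.707, 0.0, 0.0]
ft_force: [-4.6, 0.9, 8.1]
grip_width: 0.0423
```

```bash
python3 - <<'E'
from h import *
import pickle
s=sense();print(s['clock'],s['ee_pos'],s['tcp_rot'],s['ft_force'],s['ft_torque'])
d3=shot('scene');d=shot('wrist');d2=shot('side');pickle.dump((d,d2,d3),open('w9.pkl','wb'))
cv2.imwrite('pics/s9.png',cv2.resize(d2['frame'][135:195,265:335],None,fx=10,fy=10,interpolation=cv2.INTER_CUBIC)[:,:,::-1])
cv2.imwrite('pics/sc9.png',cv2.resize(d3['frame'][120:260,90:250],None,fx=5,fy=4.2,interpolation=cv2.INTER_CUBIC)[:,:,::-1])
E
```

```text
16.625 [ 0.56987462 -0.01369909  0.14247025] [7.07100818e-01 7.07112655e-01 2.40726867e-04 2.60674537e-04] [-4.61712094  0.92306309  8.13999028] [ 0.06042527  1.08474742 -0.05619057]
```

View pics/s9.png

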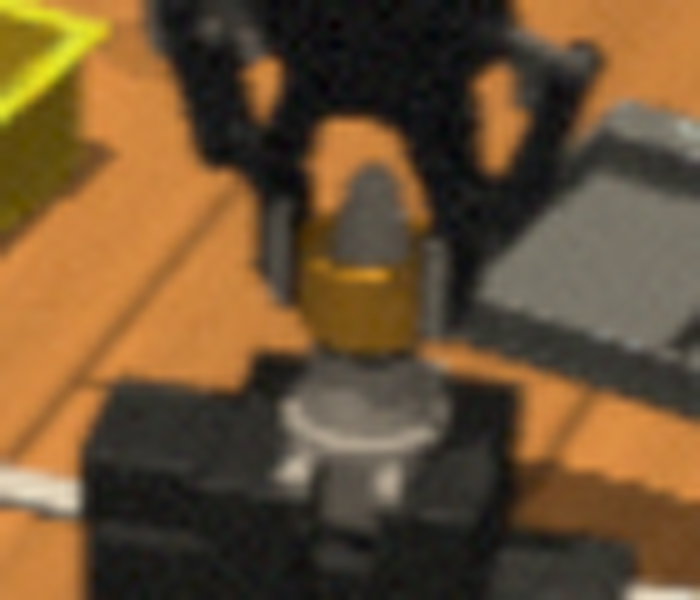

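View pics/sc9.png

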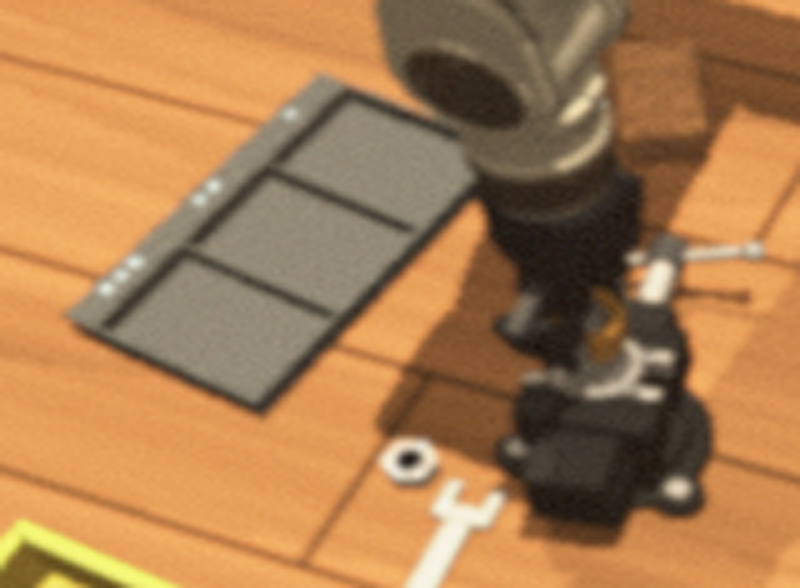

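Pressed home: about 10 N net push, TCP no longer sinking (0.1425), lower edge still at row ~352. I lift straight off with a firmer grip, and measure the tray's third pocket.

Call:
move_arm(motion=[0,0,0,0,0,-1.5,-1,0,0,0,0,0,-3,-1,0,0,0,0,0,-10,-1,0,0,0,0,0,-30,-1,0,0,0,0,0,-60,-1,0,0,0,0,0,-90,-1,0,0,0,0,0,-102,-1,0,0,0,0,0,-104,-1,0,0,0,0,0,-104,-1], squeeze=45)

```text
clock: 17.9
ee_pos: [0.5695, -0.0137, 0.2441]
tcp_rot: [0.707, 0.707, -0.001, -0.001]
ft_force: [-0.1, 0.1, -2.6]
grip_width: 0.042
```

```bash
python3 - <<'E'
from h import *
import pickle
D=pickle.load(open('D0.pkl','rb'))
d=shot('wrist','w10.png');pickle.dump(d,open('w10.pkl','wb'));s=sense();print(s['clock'],s['ee_pos'],s['ft_force'],s['joint_pos'])
F=lambda L:np.array(L)/4.5-.39+[100,130]
P=plane(D['scene'],F([(125,228),(252,292),(190,395),(25,300),(50,265),(64,250),(77,237)]),.022)
print(P.round(4))
f=D['side']['frame']; cv2.imwrite('pics/tray_side.png',cv2.resize(f[140:195,300:400],None,fx=7.5,fy=7.5,interpolation=cv2.INTER_CUBIC)[:,:,::-1])
E
```

```text
17.95 [ 0.56930171 -0.01369374  0.24380057] [ 0.37317134 -0.03419941 -2.61827062] [-2.40409642e-02  3.78468823e-01  2.28956374e-01  1.42383239e+00
 -1.49463837e-05  1.54680455e+00]
[[ 0.5315 -0.3357  0.022 ]
 [ 0.547  -0.223   0.022 ]
 [ 0.6357 -0.2229  0.022 ]
 [ 0.6103 -0.372   0.022 ]
 [ 0.5784 -0.3706  0.022 ]
 [ 0.5637 -0.3678  0.022 ]
 [ 0.5506 -0.3647  0.022 ]]
```

View pics/tray_side.png

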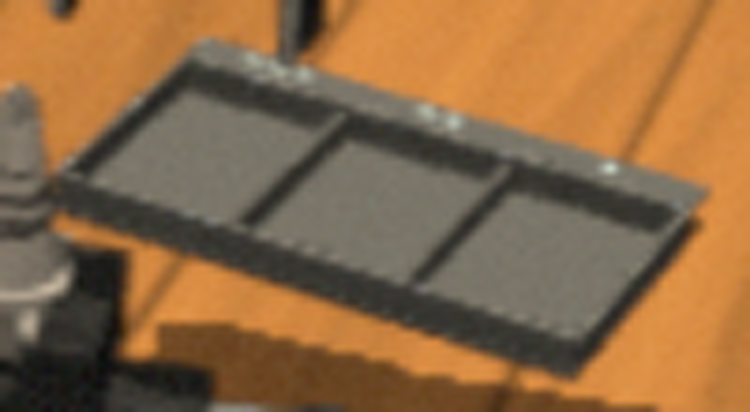

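View pics/w10.png

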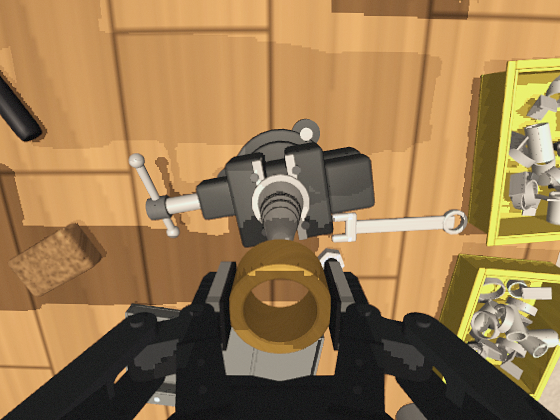

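The sleeve is in hand and the gauge is free again. In the tray crop, the three dots at (278,68) mark the far (+x) pocket, at left in the side view. I triangulate its corners.

```bash
python3 - <<'E'
from h import *
import pickle
D=pickle.load(open('D0.pkl','rb'))
F=lambda p:np.array(p)/4.5-.39+[100,130]
G=lambda p:np.array(p)/7.5-.43+[300,140]
C={}
for n,a,b in (('div-ledge',(125,228),(342,122)),('div-front',(252,292),(248,220)),('front corner',(192,392),(62,180)),('ledge corner',(22,293),(203,44)),('dot mid',(64,250),(278,68))):
    C[n]=tri([D['scene'],D['side']],[F(a),G(b)]); print(n,C[n].round(4))
# pocket: centre from front edge: between div-front and front corner, inward (127/2+4) along tray y
u=C['front corner']-C['div-front'];u[2]=0
th=np.arctan2(u[1],u[0]); e=C['front corner'][:2]-C['ledge corner'][:2]; th2=np.arctan2(e[1],e[0])-np.pi/2
print(np.degrees([th,th2]))
t=np.radians(-9.5);X=np.array([np.cos(t),np.sin(t)]);Y=np.array([-X[1],X[0]])
print('from front corner',C['front corner'][:2]-X*(4+42)-Y*(4+63.5),'from div-front',C['div-front'][:2]+X*(2+42)-Y*65.5*1e-3/1e-3*1e-3 if 0 else '')
P=C['front corner'][:2]-X*.046-Y*.0675; Q=C['div-front'][:2]+X*.044-Y*.0655; R=C['dot mid'][:2]+Y*(.011+.0635); S=C['div-ledge'][:2]+X*.044+Y*.0635
print(P,Q,R,S,np.mean([P,Q,R,S],0))
f=plane(D['scene'],[F((125,320))],.004);print('scene floor mid',f)
E
```

```text
div-ledge [ 0.5227 -0.3456  0.0114]
div-front [ 0.5364 -0.2336  0.0129]
front corner [ 0.6267 -0.2298  0.016 ]
ledge corner [ 0.6046 -0.3789  0.021 ]
dot mid [ 0.5623 -0.3692  0.0219]
[ 2.38333162 -8.41313783]
from front corner [-55.88317891 -59.21189698] from div-front 
[ 0.57016231 -0.28879084] [ 0.56897166 -0.30543036] [ 0.57461869 -0.29575428] [ 0.57654734 -0.29022788] [ 0.572575   -0.29505084]
scene floor mid [[ 0.59088315 -0.30632201  0.004     ]]
```

Call:
move_arm(motion=[0,0,0,-15,1,0,-1,0,0,-0.15,-45,2,0,-1,0,0,-0.3,-85,3,0,-1,0,0,-0.47,-130,4,0,-1,0,0,-0.64,-175,5,10,-1,0,0,-0.81,-215,5,40,-1,0,0,-0.98,-250,5,70,-1,0,0,-1.15,-270,5,90,-1,0,0,-1.3,-280,5,100,-1,0,0,-1.405,-283,5,104,-1,0,0,-1.405,-283,5,104,-1,0,0,-1.405,-283,5,104,-1])

```text
clock: 19.45
ee_pos: [0.5747, -0.2971, 0.141]
tcp_rot: [0.084, 0.996, 0.0, -0.0]
ft_force: [0.7, 0.4, -2.3]
grip_width: 0.0419
```

```bash
python3 - <<'E'
from h import *
import pickle
s=sense();print(s['clock'],s['ee_pos'],s['tcp_rot'],s['ft_force'],s['joint_pos'])
d=shot('wrist','w11.png');d2=shot('side');pickle.dump(d,open('w11.pkl','wb'))
cv2.imwrite('pics/s11.png',cv2.resize(d2['frame'][60:210,250:420],None,fx=4,fy=4,interpolation=cv2.INTER_CUBIC)[:,:,::-1])
E
```

```text
19.45 [ 0.5747377  -0.29706411  0.14102725] [ 8.37211697e-02  9.96489203e-01  3.06694805e-05 -1.84062552e-04] [ 0.66953945  0.38316721 -2.32201761] [-4.77011986e-01  5.80644973e-01  2.82766575e-01  1.27328146e+00
 -8.43850252e-05 -3.09373402e-01]
```

View pics/w11.png

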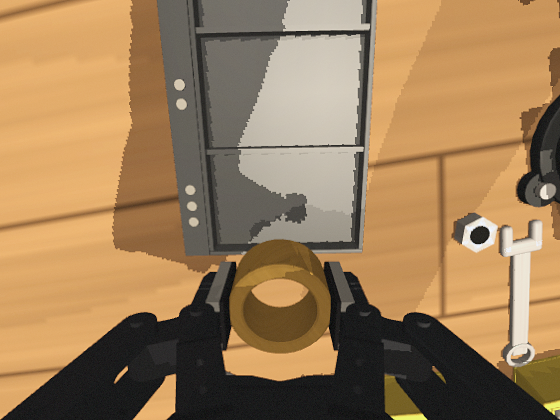

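View pics/s11.png

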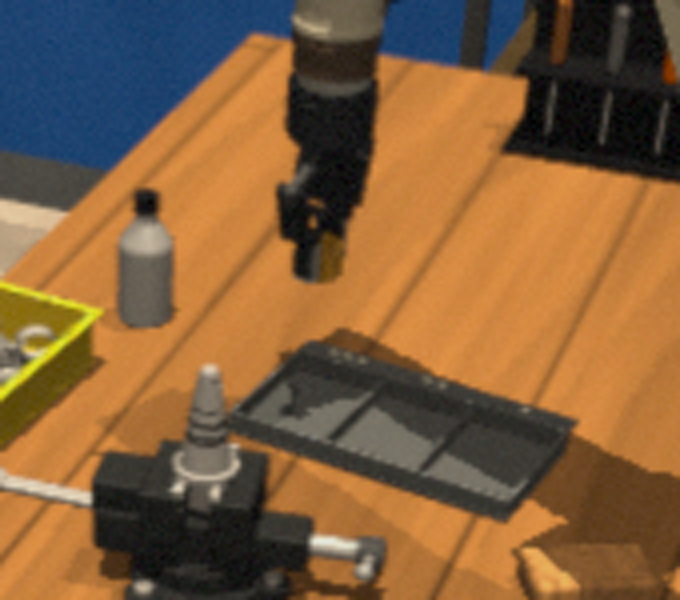

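The wrist picture shows pocket 3, beside the three dots at (190,190)-(194,222), with inner corners about (208,153), (361,152), (357,245), (213,248). The sleeve at (280,295) seems somewhat too far in +x, so I compute the centre.

```bash
python3 - <<'E'
from h import *
import pickle
from scipy.spatial.transform import Rotation as R
d=pickle.load(open('w11.pkl','rb'))
P=plane(d,[(208,153),(361,152),(357,245),(213,248)],.022);print(P.round(4),P.mean(0))
print(np.linalg.norm(P-np.roll(P,-1,0),axis=1))
print(proj(d,[(.5747,-.2971,.022)]))
s=sense();M=R.from_quat(s['tcp_rot']).as_matrix()
c=np.array([*P.mean(0)[:2],s['ee_pos'][2]]);print('tool shift mm',(M.T@(c-s['ee_pos'])*1000).round(1))
E
```

```text
[[ 0.5222 -0.3456  0.022 ]
 [ 0.5417 -0.225   0.022 ]
 [ 0.6217 -0.2357  0.022 ]
 [ 0.6036 -0.3605  0.022 ]] [ 0.57230145 -0.29171468  0.022     ]
[0.12215508 0.08072064 0.12606061 0.08270653]
[[278.83581975 205.37038809]]
tool shift mm [ 3.6  4.5 -0. ]
```

Call:
move_arm(motion=[0,0,0,1,1,15,-1,0,0,0,3,4,55,-1,0,0,0,3,4,95,-1,0,0,0,3,4,120,-1,0,0,0,3,4,130,-1,0,0,0,3,4,133,-1,0,0,0,3,4,134,-1,0,0,0,3,4,134,-1])

```text
clock: 20.55
ee_pos: [0.5736, -0.2927, 0.0085]
tcp_rot: [0.083, 0.997, -0.0, 0.001]
ft_force: [0.5, -0.3, -2.5]
grip_width: 0.0421
```

Call:
move_arm(motion=[0,0,0,0,0,1,-1,0,0,0,0,0,2,-1,0,0,0,0,0,2,-1])

```text
clock: 20.92
ee_pos: [0.5726, -0.2923, 0.0052]
tcp_rot: [0.083, 0.997, 0.0, -0.0]
ft_force: [-0.7, -0.1, -2.6]
grip_width: 0.0419
```

Call:
move_arm(motion=[0,0,0,0,0,0.5,-1,0,0,0,0,0,1,-1,0,0,0,0,0,1,-1])

```text
clock: 21.3
ee_pos: [0.5727, -0.2923, 0.0051]
tcp_rot: [0.083, 0.997, -0.0, 0.0]
ft_force: [-3.8, 1.7, 5.8]
grip_width: 0.0421
```

```bash
python3 - <<'E'
from h import *
s=sense();print(s['clock'],s['ee_pos'],s['ft_force'])
d=shot('wrist','w12.png');d2=shot('side')
cv2.imwrite('pics/s12.png',cv2.resize(d2['frame'][100:200,270:410],None,fx=5,fy=5,interpolation=cv2.INTER_CUBIC)[:,:,::-1])
E
```

```text
21.3 [ 0.5726793  -0.29225978  0.00510176] [-3.77593426  1.69089983  5.750773  ]
```

View pics/w12.png

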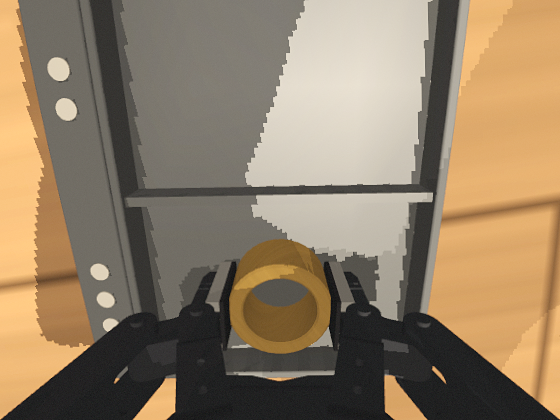

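View pics/s12.png

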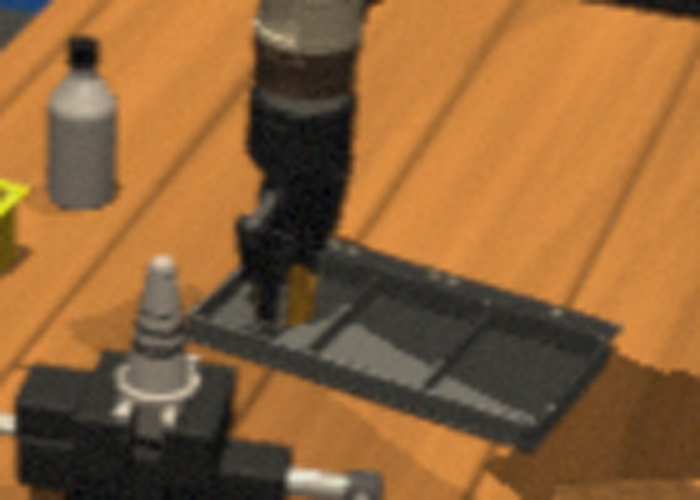

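The sleeve is down on the floor of the pocket with three dots: dots at (100,270)-(110,325), divider at row 195. I release and retreat straight up.

Call:
move_arm(motion=[0,0,0,0,0,-0.7,-1,0,0,0,0,0,-0.7,0.1,0,0,0,0,0,-0.7,0.45,0,0,0,0,0,-0.7,0.45,0,0,0,0,0,-0.7,0.45,0,0,0,0,0,-6,0.45,0,0,0,0,0,-25,0.45,0,0,0,0,0,-60,0.45,0,0,0,0,0,-110,0.45,0,0,0,0,0,-150,0.45,0,0,0,0,0,-170,0.45,0,0,0,0,0,-170,0.45])

```text
clock: 22.9
ee_pos: [0.574, -0.2929, 0.177]
tcp_rot: [0.083, 0.997, -0.001, 0.003]
ft_force: [0.0, 0.5, -0.4]
grip_width: 0.0615
```

```bash
python3 - <<'E'
from h import *
s=sense();print(s['clock'],s['ee_pos'],s['ft_force'])
d=shot('wrist','w13.png');d2=shot('side');d3=shot('scene','sc13.png')
import pickle;pickle.dump((d,d2,d3),open('w13.pkl','wb'))
cv2.imwrite('pics/s13.png',cv2.resize(d2['frame'][130:250,190:410],None,fx=3.5,fy=3.5,interpolation=cv2.INTER_CUBIC)[:,:,::-1])
E
```

```text
22.9 [ 0.5740074  -0.29292466  0.17699671] [ 0.02827916  0.4982477  -0.42957101]
```

View pics/w13.png

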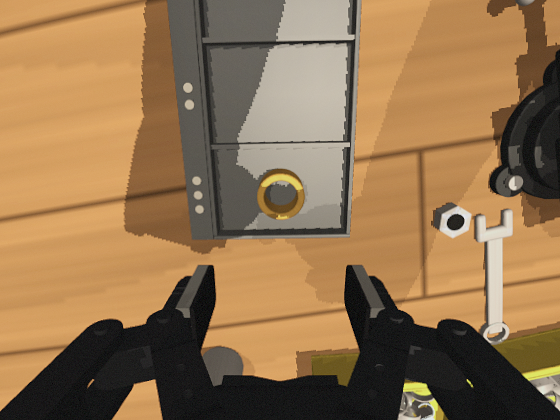

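View pics/s13.png

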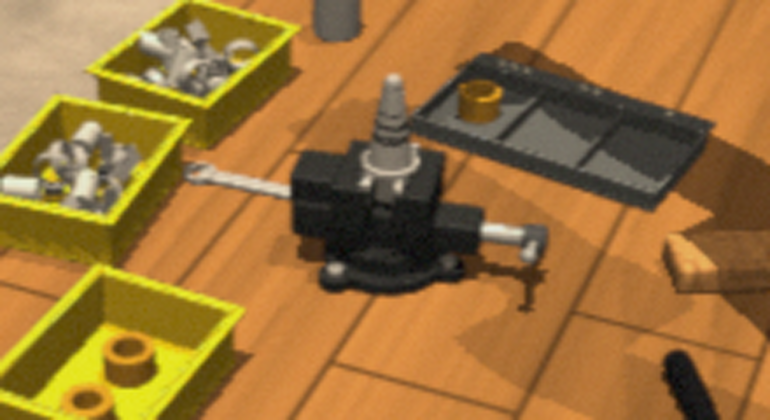

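The sleeve stands upright in the three-dot pocket at wrist (281,194), beside the dots at (198,195). The spares are still in the tub, and the spanner and nut are unmoved. The gripper is clear, so I hand in.

```bash
python3 -c "
from workcell import sign_off; print(sign_off())"
```

```text
the job is handed in; nothing more can be done
None
```

The mat sleeve measured as the 31.2 mm bore, and it now stands upright in the pocket with three dots. I handed the job in at about 23 s.

**Gauging:** The sleeve reached its stop and was pressed home with about 9–10 N (estimated from the wrist force). I released it and pressed a second time.
- The tool stayed at z 0.1425 as the push rose.
- The lower edge in the side view was at row 352, where the prediction is 352 for the three-groove stop, 322 for two and 292 for one.
- The bore-to-outside ratio in the wrist pictures also gave about 31 mm.

**Last checks:** The final pictures show the sleeve near the pocket centre, the gripper clear above it with no notable force, both spares in the tub, and the spanner and nut in place. I did not look at the pipe offcut again at the end; the arm never went near it after the grasp.

**Doubtful points:**
- I settled the three-groove reading from the edge height. The single grooves could not be resolved under the sleeve in the side picture.
- A sideways force of 2–5 N in x remained while pressing. The sleeve did not drop when I let go, so I took it as properly seated.

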